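Clip the last spice jar into a free-turning two-tier spice carousel

TASK

Put the loose red-capped spice jar away in the one empty clip of the two-tier spice turntable: stand it upright on the open rim of the lower deck in front of the empty clip, let go of it, then push it gently straight in under the upper tier until it snaps past the sprung jaws and rests against the two posts behind. The turntable turns freely: do not let it swing round, leave it facing as it was, and do not disturb the mug, the lemon or the glass.

Things in the scene. Friction and masses are not known exactly. Their poses are not given: they have to be found in the camera images.
- jar_mid (a point): centre (half-way up, on the axis) of the loose spice jar: clear glass body 42 mm in diameter, red cap 45 mm in diameter over the top 21 mm, 106 mm tall, about 0.11 kg; z axis = the jar's axis. It starts standing on the worktop to the right of the turntable.
- axis (a point): point on the spin axis of the turntable, on the top face of its lower deck: a pale wooden disc 300 mm in diameter, its top 30 mm above the worktop. A 30 mm wooden post on the axis carries the upper tier; everything above the low foot turns together.
- tier (a point): centre of the top face of the upper tier, a wooden disc 140 mm in diameter and 10 mm thick on the spin axis; its underside is 120 mm above the lower deck, its wire rail rises 10 mm above its top. A salt shaker (90 mm tall) and a garlic bulb stand on it, fixed to it.
- seat (a point): where the centre of the jar's foot belongs, in the empty clip: on the top face of the lower deck, 62 mm out from the spin axis, turning with it (axis to seat = outward). Behind it two posts 8 mm in diameter, 78 mm high (44 mm out, 18 mm to each side) stop the jar. Jars like the loose one, fixed, fill the other five clips, at 60 degree steps, 62 mm out: no room for fingers beside the seat.
- mouth (a point): middle of the clip's mouth, 72 mm out from the spin axis, 35 mm above the lower deck. On each side, 22 mm off, a sprung wire jaw (12 to 58 mm above the deck) ends in white slippery sleeves 7 mm in diameter. The mouth is 38 mm wide: the 42 mm jar must spread each jaw 2 mm, with a push of about 3 to 9 N; once past it is held. Push 20 to 30 mm above the deck: higher up, the jar tips over its foot.
- rim_mark (a point): dark inlaid dot on the top face of the lower deck near its rim, 134 mm out from the spin axis, in line with the empty clip.
- tray (a joint): angle of the turntable about the vertical axis (rad, anticlockwise from above); at 0 the empty clip faces straight towards the robot (-x). It turns freely on ball bearings: about 0.006 N m of friction, no stop nearby, no return spring.
- mug: small white mug, 64 mm wide, 91 mm with its handle, 51 mm tall, a bystander; origin at the underside.
- lemon: lemon, 70 mm long, 56 mm tall, a bystander; origin at the underside.
- glass: clear tumbler, 78 mm in diameter, 95 mm tall, a bystander; origin at the underside.
There are look-alikes about, which are no part of the job. Leave any turquoise look-alike of the part that bears jar_mid alone.

How it is judged (in metres and radians):
On the way:
1. the jar stands released and upright on the lower deck, outside the empty clip (horizontal distance between jar_mid and seat above 0.015 m and horizontal distance between jar_mid and axis below 0.15 m and height (world z) of jar_mid between 0.078 and 0.088 m and angle between jar_mid's own z axis and vertical below 0.1 rad and contact force between the fingers and jar below 0.05 N), for 0.2 s.
At the end, for the whole second after the job is handed in: The jar stands upright (within 0.08 rad) on the lower deck, its axis within 5 mm of the seat in the clip, at rest and released; the turntable is at rest and its rim mark within 18 mm of where it was at the start (horizontal distance between jar_mid and seat below 0.005 m and height (world z) of jar_mid between 0.078 and 0.088 m and angle between jar_mid's own z axis and vertical below 0.08 rad and linear speed of jar below 0.02 m/s and distance of rim_mark from where it was at the start of the episode below 0.018 m and velocity of joint tray between -0.05 and 0.05 rad/s); the robot touches nothing.
It fails at once if the turntable swings round (rim mark more than 25 mm from where it was at the start) (distance of rim_mark from where it was at the start of the episode above 0.025 m).
It fails at once if the jar is tipped over (more than 0.6 rad) (angle between jar_mid's own z axis and vertical above 0.6 rad).
It fails at once if a bystander is disturbed (moved more than 30 mm) (distance of any of mug, lemon, glass from where it was at the start of the episode above 0.03 m).
It fails at once if the jar is rammed (pressed on the turntable, its posts and jaws with more than 40 N in all, which is a push of about 25 N) (contact force between jar and tray above 40 N).
It also fails if it takes over 54 s, if anything falls off the work surface, if the arm or the gripper's body presses on something with over 40 N, if the wrist force passes 120 N, or if a joint passes its speed limit or range.

ROBOT

A 6-joint arm with a two-finger parallel gripper is mounted at the origin on a cart in front of the work surface, level with it; the furniture and walls round the work are solid. World frame = base frame: x ahead of the robot, y to its left, z up, the work surface at z = 0. Lengths are in mm, angles in rad, forces in N, time in s.
With the tool pointing down it reaches from about 400 to 925 mm from the base axis. Payload 12.5 kg.
Tool frame: the origin (TCP) lies at the very end of the fingers, on their centre line; the grasp point (between the pads) lies 19 mm behind it; z points along the fingers, y is the direction in which the jaws open and shut (so a half turn about z gives the same grasp; the last joint's range is limited). The gripper opens to 95 mm and grips with 3 to 60 N. Pads are 20 mm wide; open, the fingers measure 119 mm over their backs; the gripper's body (75 mm by 180 mm) begins 59 mm behind the grasp point.
Start: joints at [1.154, 0.491, 1.559, -0, 1.092, -0.106], TCP at [191.121, 595.079, 214.661] pointing down, gripper open.
Joint ranges: [-3.1, 3.1], [-0.84, 2.19], [0.05, 2.79], [-1.13, 4.28], [0.06, 2.93], [-2.69, 2.69]. Speed limits (rad/s): [2.22, 2.22, 2.79, 3.14, 3.14, 3.14].

INTERFACE

Orientations are given as [roll, pitch, yaw] about the fixed x, y, z axes, in that order (R = Rz(yaw) Ry(pitch) Rx(roll)).
In Python, from cell import env, read_camera, get_calibration gives the robot as it stands.
- The arm moves only by the tool arm_command, never from a script. Its argument "targets" is a list of rows, each a list of 3 entries, a list of its own where there are three numbers: the turn, a rotation vector about the tool's x, y, z in rad, then the shift along the tool's x, y, z in m, then the closure in counts, from 0 (fully open) to 255 (shut). In form: [[[rx, ry, rz], [tx, ty, tz], fingers], ...]. A call has 1 to 8 rows; each row is the pose to reach, as a shift and turn from the pose commanded when the call began, along the tool's axes at that moment; what a row does not reach only later rows make up. A row lasts 1/10 s, in which the tool goes at most 50 mm and 8.59 degrees, less where a joint would pass 70% of its speed; a pose out of reach is approached as far as the arm can. A call with a gripper value outside its range is refused whole. The fingers move at their own pace and stop on an object; the grip force is fixed at half the most. Time passes only in rows, so rows that repeat a pose let the fingers close. It gives the time, the measured TCP pose, the force and the opening at its end, in the units of the state.
- env.state(): the state, without advancing time (a new reading comes with each control period).
- read_camera(name): name is "scene" or "side" or "wrist"; returns (picture, depth): 480x640x3 uint8, blue, green, red; 480x640 float32, mm along the optical axis (not along the pixel's ray), 0 where there is no reading.
- get_calibration(name): a dict with "vfov" (degrees; the focal length in pixels is half the picture's height over the tangent of half this angle, whatever the lens; pixels are square), "cx", "cy" (the principal point, pixels), "world_from_camera" (4x4, takes a point from camera to world coordinates). Camera axes: x right, y down, z forward; pixel columns grow to the right and rows downward; lengths in mm; the calibration is good to about 2 mm. A picture is of the moment at which its call begins: read the wrist's pose just before it. get_calibration takes no time and is no camera call; for the wrist camera it gives the pose at the moment of the call.
- env.job_done(): hands the job in, once; it reports no verdict.
The state is a dict: "t": time; "joints": joint angles; "qvel": joint speeds; "tau": joint torques, N m; "eef_pos": TCP position; "tcp_rot": TCP orientation; "ft_force": force on the tool from outside, world axes, zero at the start; "moment": the same for the moment, N m; "opening": opening from 0.0 (shut) to 1.0 (fully open).
Only numpy, scipy, OpenCV 4.12 (cv2) and the standard library are available. Lean on these libraries where they do the work, as an engineer would, in place of code of your own. Each camera call takes 0.05 s, during which the arm holds its last target.

## Working session

There is one attempt and no reset: what is moved stays moved. The work goes in short steps, Python scripts to look and compute and a tool call to move; the robot and the scene stay as the last step left them, time stands still between calls to the robot, and variables do not carry over. Pictures are saved under pics/ and viewed, and the job is handed in when it is done.

Besides the shell and the picture viewer there is one more tool, called in YAML: its name, and indented under it one key for each argument. arm_command: Moves the arm, as the interface text tells. Its arguments: {"type":"object","properties":{"targets":{"type":"array"}},"required":["targets"]}

```bash
ls; mkdir -p pics; python3 - <<'E'
from cell import env, read_camera, get_calibration
import cv2,numpy as np
s=env.state();print(s)
for n in ["scene","side","wrist"]:
    im,d=read_camera(n); c=get_calibration(n); print(n,c)
    cv2.imwrite(f"pics/{n}0.png",im); np.save(f"pics/{n}0.npy",d)
E
```

```text
pics
{'t': 0.0, 'joints': array([ 1.15440712e+00,  4.91539753e-01,  1.55947433e+00,  3.04383125e-05,
        1.09170320e+00, -1.05614916e-01]), 'qvel': array([ 0.00044791,  0.00096496, -0.00105478, -0.00087315,  0.00063293,
        0.00151616]), 'tau': array([ 1.08763204e-03, -6.12656236e+01, -2.58186901e+01,  6.93538575e-02,
        4.82051005e-02, -1.02196491e-04]), 'eef_pos': array([190.99819825, 594.8308116 , 214.06548893]), 'tcp_rot': array([-3.14047713e+00, -1.45402598e-04,  2.83080423e+00]), 'ft_force': array([ 0.01479199,  0.05295195, -0.2121944 ]), 'moment': array([-0.00401941,  0.01697735,  0.00623545]), 'opening': 1.0016878381339813}
scene {'vfov': 53.775228077010816, 'cx': 323.6483399618236, 'cy': 251.23677238000337, 'world_from_camera': array([[ 8.23475168e-01, -4.05676284e-01,  3.96630054e-01,
         1.67739711e+02],
       [-5.67145615e-01, -6.07467436e-01,  5.56173684e-01,
        -6.39568466e+02],
       [ 1.53133684e-02, -6.82942213e-01, -7.30311875e-01,
         8.38807199e+02],
       [ 0.00000000e+00,  0.00000000e+00,  0.00000000e+00,
         1.00000000e+00]])
[... 197 characters left out ...]
   [-9.51082879e-01, -1.21324168e-01,  2.84115827e-01,
        -3.98518047e+02],
       [-2.62805714e-02, -8.84552585e-01, -4.65699533e-01,
         6.29372081e+02],
       [ 0.00000000e+00,  0.00000000e+00,  0.00000000e+00,
         1.00000000e+00]])}
wrist {'vfov': 60.78087423423621, 'cx': 319.3186147483725, 'cy': 236.89111731525742, 'world_from_camera': array([[ 3.06248125e-01,  9.17774408e-01,  2.52788887e-01,
         1.18182257e+02],
       [ 9.51948617e-01, -2.94573657e-01, -8.37865775e-02,
         6.17043497e+02],
       [-2.43222975e-03,  2.66301514e-01, -9.63886709e-01,
         3.83044127e+02],
       [ 0.00000000e+00,  0.00000000e+00,  0.00000000e+00,
         1.00000000e+00]])}
```

View pics/scene0.png

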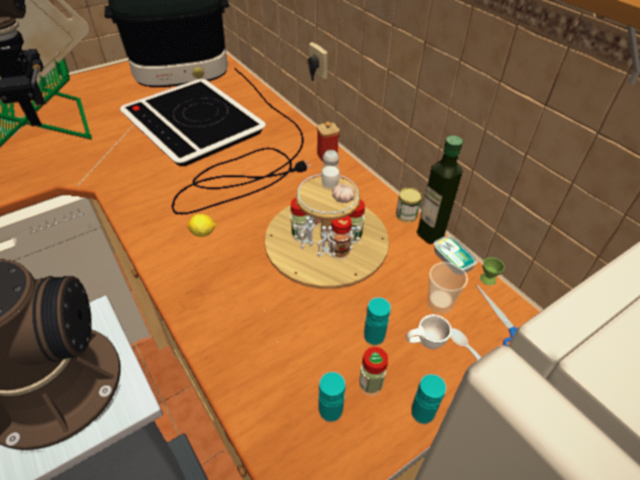

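View pics/side0.png

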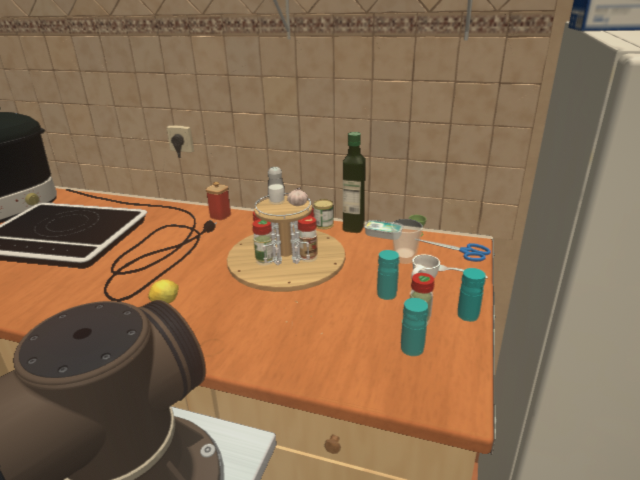

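View pics/wrist0.png

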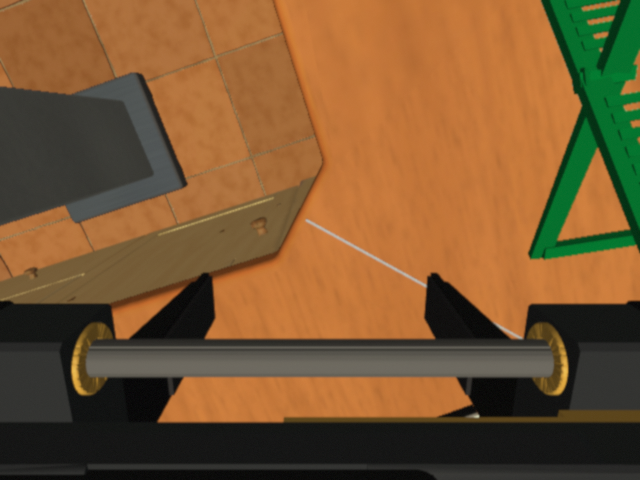

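The loose red-capped jar is at scene (373,370) and side (422,290). Possible confusions are the turquoise jars at scene (377,320), (331,396) and (428,398), and the fixed red-capped jars in the turntable around (341,235). Next I'll take close crops.

```bash
cat > h.py <<'E'
from cell import env, read_camera, get_calibration
import cv2,numpy as np
from scipy.spatial.transform import Rotation as R
def fpx(c): return 240/np.tan(np.radians(c["vfov"]/2))
def ray(c,u,v):
    T=c["world_from_camera"];f=fpx(c)
    d=T[:3,:3]@np.array([(u-c["cx"])/f,(v-c["cy"])/f,1.]);return T[:3,3],d
def onz(c,u,v,z):
    o,d=ray(c,u,v);return o+d*(z-o[2])/d[2]
def dep(c,u,v,D): 
    o,d=ray(c,u,v);return o+d*D
def tri(L):
    A=np.zeros((3,3));b=np.zeros(3)
    for o,d in L:
        d=d/np.linalg.norm(d);P=np.eye(3)-np.outer(d,d);A+=P;b+=P@o
    p=np.linalg.solve(A,b)
    return p,[np.linalg.norm((np.eye(3)-np.outer(d/np.linalg.norm(d),d/np.linalg.norm(d)))@(p-o)) for o,d in L]
def proj(c,p):
    T=c["world_from_camera"];q=T[:3,:3].T@(np.asarray(p,float)-T[:3,3]);f=fpx(c)
    return np.array([f*q[0]/q[2]+c["cx"],f*q[1]/q[2]+c["cy"]])
def snap(n,tag):
    c=get_calibration(n);im,d=read_camera(n);cv2.imwrite(f"pics/{n}{tag}.png",im);np.save(f"pics/{n}{tag}.npy",d);return im,d,c
def crop(im,x0,y0,x1,y1,k,name):
    cv2.imwrite(f"pics/{name}.png",cv2.resize(im[y0:y1,x0:x1],None,fx=k,fy=k,interpolation=cv2.INTER_CUBIC))
E
python3 - <<'E'
from h import *
im=cv2.imread("pics/scene0.png");crop(im,255,140,395,290,4,"c1");crop(im,310,290,460,430,4,"c2")
im2=cv2.imread("pics/side0.png");crop(im2,220,160,350,290,4,"c3")
for n,i in(("scene",im),("side",im2)):
    hsv=cv2.cvtColor(i,cv2.COLOR_BGR2HSV);m=((hsv[...,0]<5)|(hsv[...,0]>174))&(hsv[...,1]>190)&(hsv[...,2]>60)
    k,l,st,ce=cv2.connectedComponentsWithStats(m.astype(np.uint8))
    d=np.load(f"pics/{n}0.npy");c=get_calibration(n)
    for j in range(1,k):
        if st[j,4]>40:
            P=np.array([dep(c,u,v,d[v,u]) for v,u in np.argwhere(l==j) if d[v,u]>0]); print(n,ce[j].round(),st[j],np.percentile(P,[5,50,95],axis=0).round(0).tolist())
E
```

```text
scene [327. 144.] [318 135  20  24 266] [[822.0, 286.0, 27.0], [832.0, 293.0, 59.0], [862.0, 317.0, 81.0]]
scene [296. 209.] [292 199  13  17 112] [[567.0, 26.0, 121.0], [574.0, 38.0, 134.0], [583.0, 60.0, 139.0]]
scene [347. 220.] [332 201  32  33 330] [[612.0, -71.0, 121.0], [637.0, -52.0, 135.0], [700.0, -35.0, 138.0]]
scene [375. 361.] [363 347  24  27 348] [[475.0, -363.0, 94.0], [490.0, -347.0, 106.0], [512.0, -326.0, 109.0]]
```

View pics/c1.png

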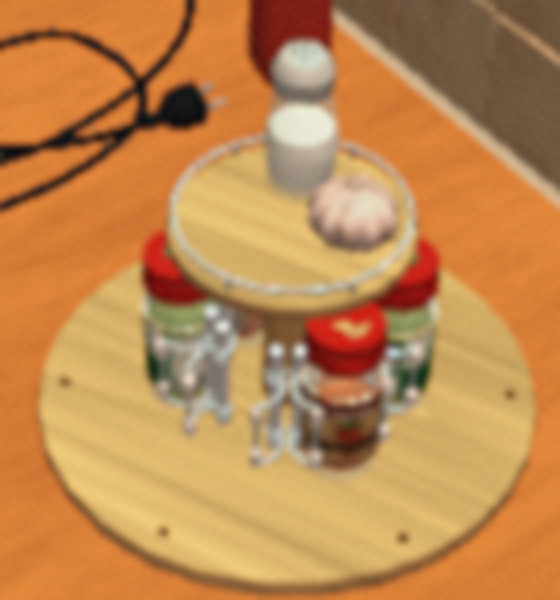

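View pics/c2.png

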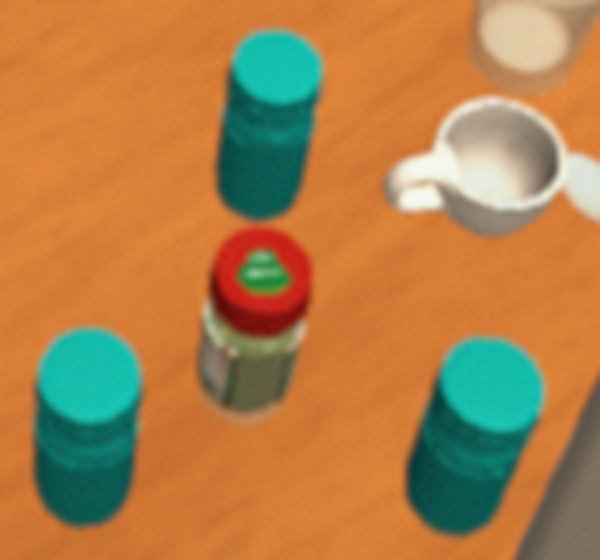

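View pics/c3.png

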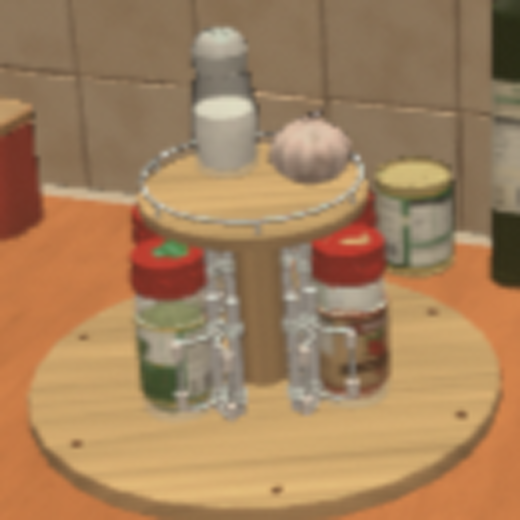

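The crops confirm the choice: the red-capped loose jar stands between three turquoise look-alikes. The empty clip faces the camera side, with its rim dot at scene (296,273) and side (289,282). I'll measure by triangulation.

```bash
python3 - <<'E'
from h import *
from scipy.optimize import least_squares
cs,cd=get_calibration("scene"),get_calibration("side")
def subdot(n,pts):
    g=cv2.cvtColor(cv2.imread(f"pics/{n}0.png"),cv2.COLOR_BGR2GRAY).astype(float);out=[]
    for u,v in pts:
        u,v=int(round(u)),int(round(v));w=g[v-3:v+4,u-3:u+4];w=np.clip(np.median(w)-15-w,0,None)
        yy,xx=np.mgrid[v-3:v+4,u-3:u+4];out.append(((w*xx).sum()/w.sum(),(w*yy).sum()/w.sum()))
    return out
S=subdot("scene",[(255+x/4,140+y/4) for x,y in [(65,381),(163,531),(403,538),(510,394)]])
D=subdot("side",[(220+x/4,160+y/4) for x,y in [(84,337),(76,443),(276,490),(461,414),(432,311)]])
for n,c,L in(("scene",cs,S),("side",cd,D)):
    P=np.array([onz(c,u,v,30) for u,v in L]);print(n,np.round(L,1).tolist());print(P.round(1).tolist())
    r=least_squares(lambda q:np.hypot(*(P[:,:2]-q).T)-134,[600,0]);print("ctr",r.x,r.fun.round(1),np.degrees(np.arctan2(P[:,1]-r.x[1],P[:,0]-r.x[0])).round(1))
print("tri",tri([ray(cs,*S[1]),ray(cd,*D[2])]),tri([ray(cs,*S[0]),ray(cd,*D[1])]),tri([ray(cs,*S[2]),ray(cd,*D[3])]))
# loose jar cap
for n,c in(("scene",cs),("side",cd)):
    i=cv2.imread(f"pics/{n}0.png");b=i.astype(int);m=((b[...,2]>90)&(b[...,1]<0.4*b[...,2])&(b[...,0]<0.4*b[...,2])&(abs(b[...,1]-b[...,0])<25))
    k,l,st,ce=cv2.connectedComponentsWithStats(m.astype(np.uint8))
    for j in range(1,k):
        if st[j,4]>40: print(n,ce[j].round(1),st[j])
im=cv2.imread("pics/side0.png");crop(im,360,240,500,360,5,"c4")
E
```

```text
scene [[270.8, 235.1], [295.3, 272.6], [355.3, 274.0], [382.1, 238.1]]
[[531.2, 91.2, 30.0], [516.9, -42.4, 30.0], [626.3, -120.6, 30.0], [748.5, -66.2, 30.0]]
ctr [639.60563373  12.41488723] [-0.   0.4 -0.4  0.3] [ 144.  -155.9  -95.7  -35.8]
side [[240.3, 243.8], [238.7, 270.5], [288.7, 282.2], [334.9, 263.2], [327.9, 237.4]]
[[655.6, 146.4, 30.0], [533.0, 90.8, 30.0], [518.3, -42.7, 30.0], [626.6, -121.5, 30.0], [750.1, -66.6, 30.0]]
ctr [641.19762418  12.1109837 ] [ 1.  -0.2  0.6  0.4  0.4] [  83.9  144.  -156.   -96.2  -35.9]
tri (array([516.27332609, -43.51937715,  31.45812296]), [np.float64(0.05888650610426221), np.float64(0.05888650610423728)]) (array([530.33847493,  89.32290684,  31.9310592 ]), [np.float64(0.0760126130880934), np.float64(0.07601261308818649)]) (array([ 625.67143304, -121.52734117,   30.85141679]), [np.float64(0.3534228630986641), np.float64(0.35342286309878046)])
scene [326.3 143.5] [318 133  20  26 299]
scene [296.4 208.8] [291 199  15  17 122]
scene [347.2 220.2] [332 201  32  33 345]
scene [374.6 361.1] [363 347  24  27 359]
side [307.3 223.1] [299 214  16  16 160]
side [260.3 226.8] [253 217  17  17 163]
side [422.2 283.4] [412 273  22  20 271]
```

View pics/c4.png

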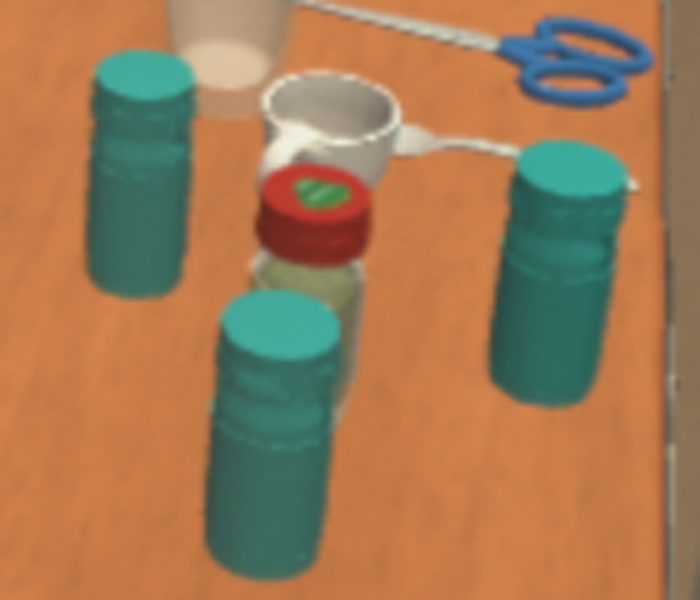

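```bash
python3 - <<'E'
from h import *
cs,cd=get_calibration("scene"),get_calibration("side")
print("cap top", tri([ray(cs,375.4,357.3),ray(cd,423.3,279.5)]), onz(cs,375.4,357.3,106),onz(cd,423.3,279.5,106))
# turquoise by depth
for n,c in(("scene",cs),("side",cd)):
    i=cv2.imread(f"pics/{n}0.png");h=cv2.cvtColor(i,cv2.COLOR_BGR2HSV);m=(abs(h[...,0].astype(int)-87)<8)&(h[...,1]>120)&(h[...,2]>150)
    k,l,st,ce=cv2.connectedComponentsWithStats(m.astype(np.uint8))
    for j in range(1,k):
        if st[j,4]>60: print(n,ce[j].round(1),onz(c,*ce[j],106).round(0))
d=np.load("pics/scene0.npy")
for nm,(u,v) in dict(shaker=(331,160),shakertop=(331,154),garlic=(343,192),mug=(432,332),handle=(412,338),lemon=(201,224),tier=(315,195)).items(): print(nm,dep(cs,u,v,d[v,u]).round(0))
# tool frame and cam offset
s=env.state();T=get_calibration("wrist")["world_from_camera"];r=R.from_euler("xyz",s["tcp_rot"]);print("cam in tool",r.inv().apply(T[:3,3]-s["eef_pos"]).round(1),s["t"])
E
```

```text
cap top (array([ 497.448262  , -341.86072762,  103.42988399]), [np.float64(0.8826639108661684), np.float64(0.8826639108662131)]) [ 496.67862052 -341.98219718  106.        ] [ 492.59918203 -342.93587712  106.        ]
scene [465.1 256.8] [ 805. -261.  106.]
scene [379.  306.5] [ 572. -260.  106.]
scene [331.9 383.8] [ 404. -340.  106.]
scene [432.7 385.9] [ 542. -439.  106.]
side [388.6 254.7] [ 571. -259.  106.]
side [473.9 273.5] [ 542. -438.  106.]
side [415.8 304.5] [ 405. -340.  106.]
shaker [655.  24. 241.]
shakertop [659.  31. 251.]
garlic [650. -29. 193.]
mug [ 675. -322.   10.]
handle [ 623. -316.   24.]
lemon [402. 198.  50.]
tier [618.  30. 158.]
cam in tool [  76.1   -1.3 -168.8] 0.15
```

```bash
cat >> h.py <<'E'
def go(p,yaw,tilt=0,state=None):
    """numbers for a world TCP target; x-out tool: tilt>0 leans fingers inward(-tool x)"""
    s=state or env.state();r0=R.from_euler("xyz",s["tcp_rot"])
    r1=R.from_euler("xyz",[np.pi,0,np.radians(yaw)])*R.from_rotvec([0,-np.radians(tilt),0])
    t=r0.inv().apply(np.asarray(p,float)-s["eef_pos"])/1000
    w=(r0.inv()*r1).as_rotvec()
    print("rot",w.round(4).tolist(),"shift",t.round(4).tolist(),"dist",round(np.linalg.norm(t)*1000,1),"ang",round(np.degrees(np.linalg.norm(w)),1))
    print("now",s["eef_pos"].round(1),np.degrees(s["tcp_rot"]).round(2),"t",round(s["t"],2),"F",s["ft_force"].round(1),"op",round(s["opening"],3),"q",s["joints"].round(2))
E
python3 -c "
from h import *
go([430,150,260],171)
go([495,-342,260],171)"
```

```text
rot [-0.0008, -0.0002, -0.1537] shift [-0.3636, -0.3506, -0.0456] dist 507.1 ang 8.8
now [191.  594.9 214.2] [-1.7996e+02 -1.0000e-02  1.6219e+02] t 0.15 F [-0.2 -0.  -0.6] op 0.999 q [ 1.15  0.49  1.56  0.    1.09 -0.11]
rot [-0.0008, -0.0002, -0.1537] shift [-0.5759, -0.7991, -0.0452] dist 986.1 ang 8.8
now [191.  594.9 214.2] [-1.7996e+02 -1.0000e-02  1.6219e+02] t 0.15 F [-0.2 -0.  -0.6] op 0.999 q [ 1.15  0.49  1.56  0.    1.09 -0.11]
```

arm_command:
  targets:
    - [[0,0,-0.02],[-0.033,-0.032,-0.006],0]
    - [[0,0,-0.04],[-0.066,-0.064,-0.012],0]
    - [[0,0,-0.06],[-0.099,-0.096,-0.018],0]
    - [[0,0,-0.08],[-0.132,-0.128,-0.024],0]
    - [[0,0,-0.1],[-0.165,-0.16,-0.03],0]
    - [[0,0,-0.12],[-0.198,-0.192,-0.036],0]
    - [[0,0,-0.14],[-0.231,-0.224,-0.042],0]
    - [[0,0,-0.154],[-0.264,-0.256,-0.046],0]

```text
t: 0.95
eef_pos: [364.7, 268.9, 261.1]
tcp_rot: [3.141, 0.0, 2.986]
ft_force: [0.4, 0.5, -0.0]
opening: 1.0
```

```bash
python3 -c "
from h import *
go([430,0,260],171)
go([495,-342,260],171)"
```

```text
rot [0.0004, 0.0004, 0.0013] shift [-0.1063, -0.2555, 0.001] dist 276.8 ang 0.1
now [364.7 268.9 261.1] [1.7998e+02 2.0000e-02 1.7107e+02] t 0.95 F [ 0.4  0.5 -0. ] op 1.0 q [ 0.49  0.19  1.89  0.    1.06 -0.93]
rot [0.0004, 0.0004, 0.0013] shift [-0.2235, -0.5833, 0.0009] dist 624.7 ang 0.1
now [364.7 268.9 261.1] [1.7998e+02 2.0000e-02 1.7107e+02] t 0.95 F [ 0.4  0.5 -0. ] op 1.0 q [ 0.49  0.19  1.89  0.    1.06 -0.93]
```

arm_command:
  targets:
    - [[0,0,0],[-0.018,-0.043,0],0]
    - [[0,0,0],[-0.036,-0.086,0],0]
    - [[0,0,0],[-0.053,-0.128,0],0]
    - [[0,0,0],[-0.07,-0.17,0],0]
    - [[0,0,0],[-0.088,-0.212,0],0]
    - [[0,0,0],[-0.106,-0.255,0],0]
    - [[0,0,0],[-0.12,-0.295,0],0]
    - [[0,0,0],[-0.135,-0.335,0],0]

```text
t: 1.75
eef_pos: [445.1, -83.3, 260.6]
tcp_rot: [3.141, 0.0, 2.984]
ft_force: [1.2, 0.4, -0.9]
opening: 1.003
```

```bash
python3 -c "
from h import *
go([495,-342,260],171)"
```

```text
rot [0.0001, 0.0, -0.0001] shift [-0.0898, -0.2477, 0.0006] dist 263.5 ang 0.0
now [445.1 -83.3 260.6] [179.99   0.   171.  ] t 1.75 F [ 1.2  0.4 -0.9] op 1.003 q [-0.33  0.19  1.9   0.    1.05 -1.74]
```

arm_command:
  targets:
    - [[0,0,0],[-0.016,-0.043,0],0]
    - [[0,0,0],[-0.032,-0.086,0],0]
    - [[0,0,0],[-0.047,-0.129,0],0]
    - [[0,0,0],[-0.063,-0.172,0],0]
    - [[0,0,0],[-0.078,-0.212,0],0]
    - [[0,0,0],[-0.09,-0.248,0],0]
    - [[0,0,0],[-0.09,-0.248,0],0]

```text
t: 2.45
eef_pos: [495.4, -344.2, 259.5]
tcp_rot: [-3.141, -0.001, 2.982]
ft_force: [-1.1, 0.4, 0.1]
opening: 1.001
```

```bash
python3 -c "
from h import *
im,d,c=snap('wrist','1')
go([495,-342,100],171)
b=im.astype(int);m=((b[...,2]>90)&(b[...,1]<0.4*b[...,2])&(b[...,0]<0.4*b[...,2]))
k,l,st,ce=cv2.connectedComponentsWithStats(m.astype(np.uint8))
for j in range(1,k):
    if st[j,4]>100: print(ce[j].round(1),st[j],onz(c,*ce[j],106))
"
```

```text
rot [0.0007, -0.0011, -0.0021] shift [-0.0001, -0.0001, 0.1596] dist 159.6 ang 0.1
now [ 495.1 -342.   259.6] [ 1.7996e+02 -6.0000e-02  1.7088e+02] t 2.5 F [-0.1  0.9 -0.5] op 1.0 q [-0.71  0.42  1.56  0.    1.17 -2.13]
[324.4 219.8] [ 297  193   53   55 1689] [ 494.02043778 -341.6171181   106.        ]
```

View pics/wrist1.png

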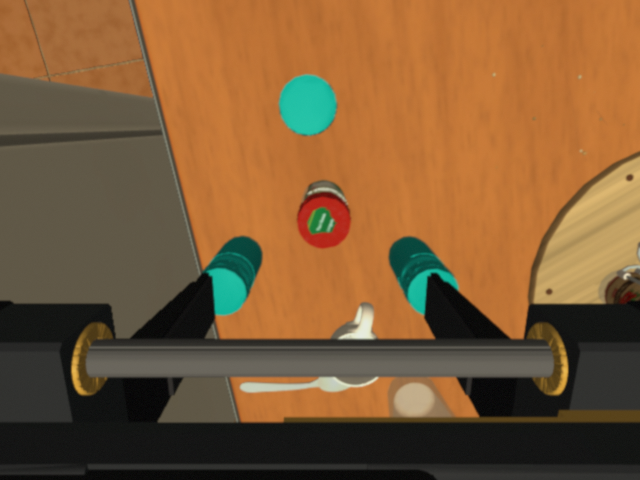

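Wrist view: the red cap is at (324,220), midway between the fingers. The turquoise jars at (230,285), (425,285) and (308,105) are clear of the finger paths. The cap triangulates to about 103–106 mm high, which fits. I'll descend.

arm_command:
  targets:
    - [[0,0,0],[0,0,0.04],0]
    - [[0,0,0],[0,0,0.08],0]
    - [[0,0,0],[0,0,0.12],0]
    - [[0,0,0],[0,0,0.15],0]
    - [[0,0,0],[0,0,0.18],0]
    - [[0,0,0],[0,0,0.2],0]
    - [[0,0,0],[0,0,0.216],0]
    - [[0,0,0],[0,0,0.216],0]

```text
t: 3.3
eef_pos: [494.6, -338.6, 42.9]
tcp_rot: [3.139, -0.003, 2.986]
ft_force: [-0.9, -0.3, -0.2]
opening: 1.0
```

arm_command:
  targets:
    - [[0,0,0],[0,0,0],60]
    - [[0,0,0],[0,0,0],90]
    - [[0,0,0],[0,0,0],110]
    - [[0,0,0],[0,0,0],140]
    - [[0,0,0],[0,0,0],255]
    - [[0,0,0],[0,0,0],255]
    - [[0,0,0],[0,0,0],255]
    - [[0,0,0],[0,0,0],255]

```text
t: 4.1
eef_pos: [495.4, -340.4, 44.6]
tcp_rot: [3.142, 0.0, 2.985]
ft_force: [0.2, 0.3, 1.4]
opening: 0.465
```

```bash
python3 -c "
from h import *
im,d,c=snap('wrist','2');snap('side','2')
go([495,-342,150],171)
"
```

```text
rot [-0.0, 0.0001, 0.0002] shift [0.0001, -0.0016, -0.1054] dist 105.4 ang 0.0
now [ 495.4 -340.4   44.6] [-1.8000e+02  1.0000e-02  1.7101e+02] t 4.2 F [ 1.  -0.4  1.1] op 0.463 q [-0.71  0.67  1.77  0.    0.71 -2.13]
```

View pics/wrist2.png

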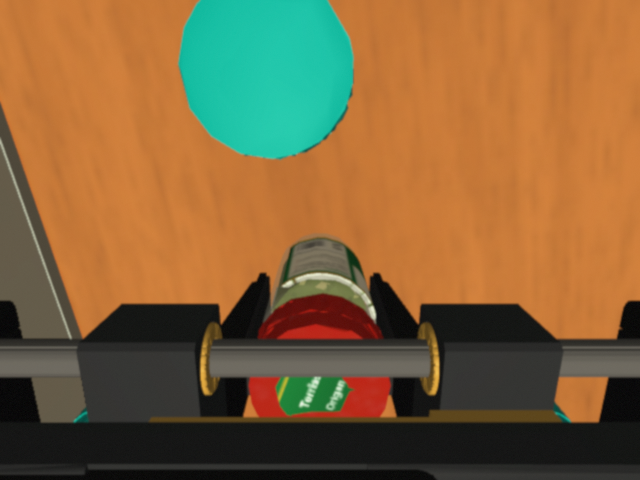

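arm_command:
  targets:
    - [[0,0,0],[0,0,-0.01],255]
    - [[0,0,0],[0,0,-0.03],255]
    - [[0,0,0],[0,0,-0.06],255]
    - [[0,0,0],[0,0,-0.09],255]
    - [[0,0,0],[0,0,-0.12],255]
    - [[0,0,0],[0,0,-0.145],255]
    - [[0,0,0],[0,0,-0.145],255]

```text
t: 4.9
eef_pos: [496.3, -341.0, 193.5]
tcp_rot: [-3.139, 0.005, 2.985]
ft_force: [0.8, -0.5, -2.3]
opening: 0.466
```

```bash
python3 -c "
from h import *
snap('side','3')
go([532.5,-35.8,190],204)
"
```

```text
rot [-0.0021, 0.002, -0.5756] shift [0.0112, 0.3067, 0.0008] dist 306.9 ang 33.0
now [ 495.7 -340.5  191.2] [-1.7992e+02  1.4000e-01  1.7102e+02] t 4.95 F [-1.1  0.2 -1.2] op 0.465 q [-0.71  0.48  1.65  0.    1.01 -2.13]
```

View pics/side3.png

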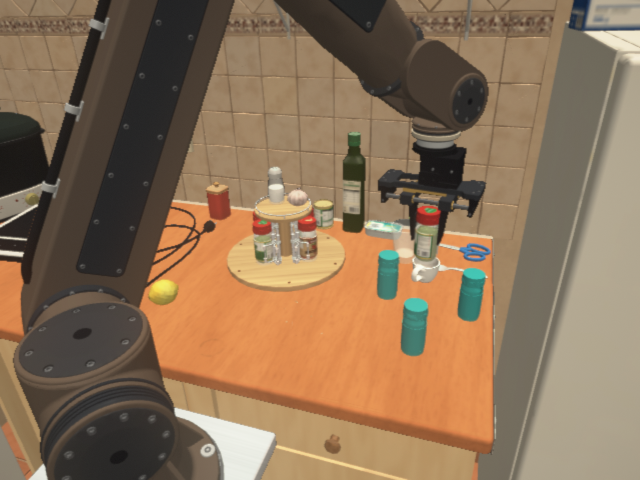

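The side view shows the jar held upright at (427,235) with the look-alikes untouched. I'll carry it over.

arm_command:
  targets:
    - [[0,0,-0.08],[0.002,0.035,0],255]
    - [[0,0,-0.16],[0.003,0.075,0],255]
    - [[0,0,-0.25],[0.005,0.12,0],255]
    - [[0,0,-0.34],[0.006,0.165,0],255]
    - [[0,0,-0.43],[0.008,0.21,0],255]
    - [[0,0,-0.5],[0.01,0.25,0],255]
    - [[0,0,-0.55],[0.011,0.285,0],255]
    - [[0,0,-0.576],[0.011,0.307,0.001],255]

```text
t: 5.75
eef_pos: [531.8, -32.9, 187.5]
tcp_rot: [3.14, -0.002, -2.719]
ft_force: [0.3, -0.8, -1.4]
opening: 0.466
```

arm_command:
  targets:
    - [[0,0,0],[0,0,0],255]
    - [[0,0,0],[0,0,0],255]

```text
t: 5.95
eef_pos: [532.0, -35.3, 187.7]
tcp_rot: [3.141, -0.001, -2.722]
ft_force: [0.3, -0.0, -0.9]
opening: 0.468
```

```bash
python3 -c "
from h import *
im,d,c=snap('wrist','4')
im,d,c=snap('scene','4');crop(im,240,120,420,300,4,'s4')
go([532.5,-35.8,80],204)
"
```

```text
rot [0.0005, -0.0008, -0.0009] shift [-0.0006, 0.0002, 0.1081] dist 108.1 ang 0.1
now [532.2 -36.2 188.1] [ 1.7997e+02 -4.0000e-02 -1.5605e+02] t 6.05 F [ 0.1 -0.7 -1.5] op 0.465 q [-0.19  0.39  1.81 -0.    0.94 -2.18]
```

View pics/wrist4.png

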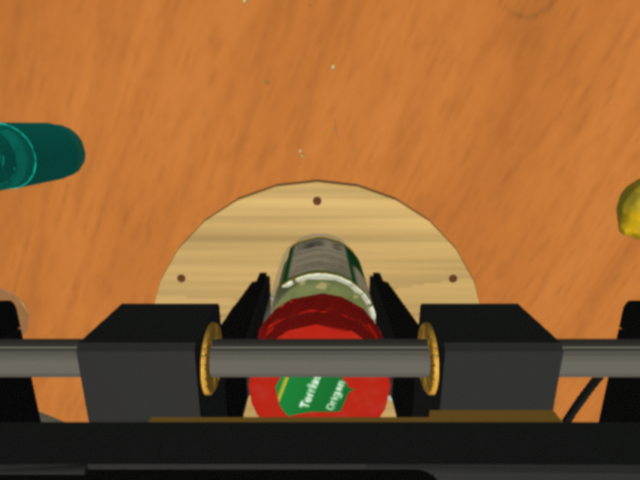

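View pics/scene4.png

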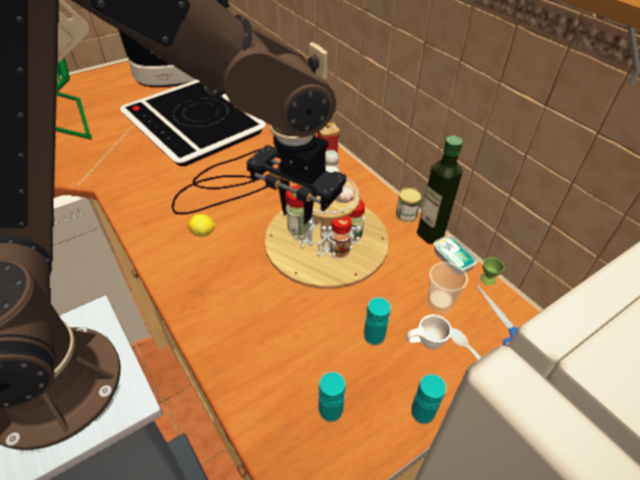

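```bash
python3 - <<'E'
from h import *
from scipy.optimize import least_squares
c=get_calibration("wrist");g=cv2.cvtColor(cv2.imread("pics/wrist4.png"),cv2.COLOR_BGR2GRAY).astype(float);L=[]
for u,v in[(317,201),(181,278),(453,278)]:
    w=g[v-5:v+6,u-5:u+6];w=np.clip(np.median(w)-20-w,0,None);yy,xx=np.mgrid[v-5:v+6,u-5:u+6];L.append(((w*xx).sum()/w.sum(),(w*yy).sum()/w.sum()))
P=np.array([onz(c,*q,30) for q in L]);print(P.round(1).tolist())
r=least_squares(lambda q:np.hypot(*(P[:,:2]-q).T)-134,[640,12]);print(r.x,r.fun,np.degrees(np.arctan2(P[:,1]-r.x[1],P[:,0]-r.x[0])).round(2))
E
```

```text
[[517.3, -45.7, 30.0], [625.3, -124.6, 30.0], [531.6, 87.1, 30.0]]
[639.97945607   8.44640593] [ 0.12361083 -0.12294709 -0.12306517] [-156.17  -96.28  144.04]
```

```bash
python3 - <<'E'
from h import *
c=get_calibration("wrist");s=env.state();p=s["eef_pos"];r=R.from_euler("xyz",s["tcp_rot"])
for dz in(44,10,0,-40,-50): print(dz,proj(c,p+r.apply([0,0,dz])),)
im=cv2.imread("pics/wrist4.png");crop(im,230,220,410,420,4,"w4")
for n in("scene","side"):
    i=cv2.imread(f"pics/{n}4.png") if n=="scene" else snap("side","4")[0]
    cc=get_calibration(n);print(n,[proj(cc,p+r.apply([0,0,dz])).round(1).tolist() for dz in(44,-61)])
crop(cv2.imread("pics/side4.png"),230,120,350,290,4,"sd4");crop(cv2.imread("pics/scene4.png"),250,140,390,290,4,"s4")
E
```

```text
44 [320.26429055 268.70230518]
10 [320.35327898 293.26499005]
0 [320.38551489 302.16277968]
-40 [320.55745502 349.62188279]
-50 [320.6157977  365.72569542]
scene [[298.4, 232.1], [297.1, 193.2]]
side [[285.4, 234.9], [282.6, 190.6]]
```

View pics/w4.png

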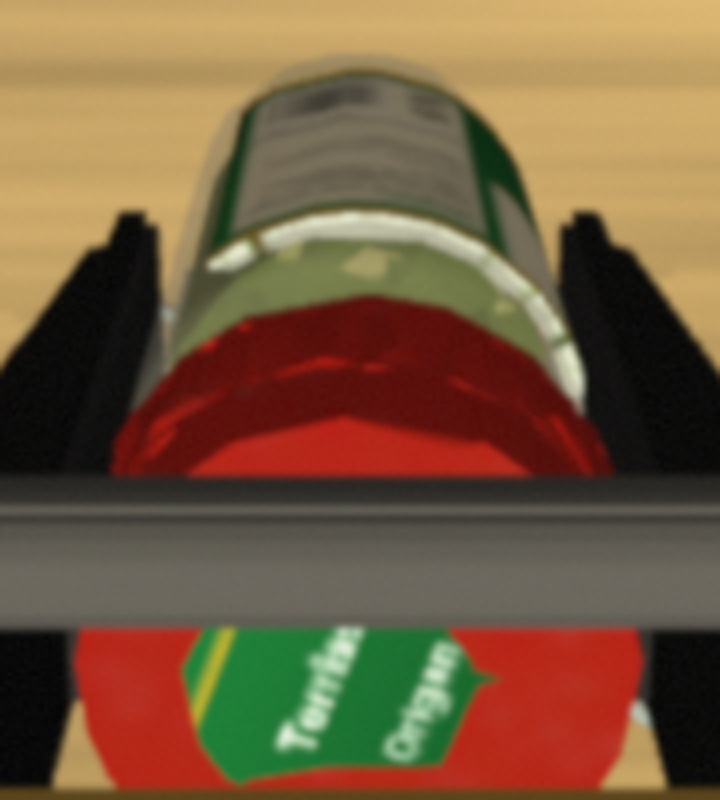

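View pics/sd4.png

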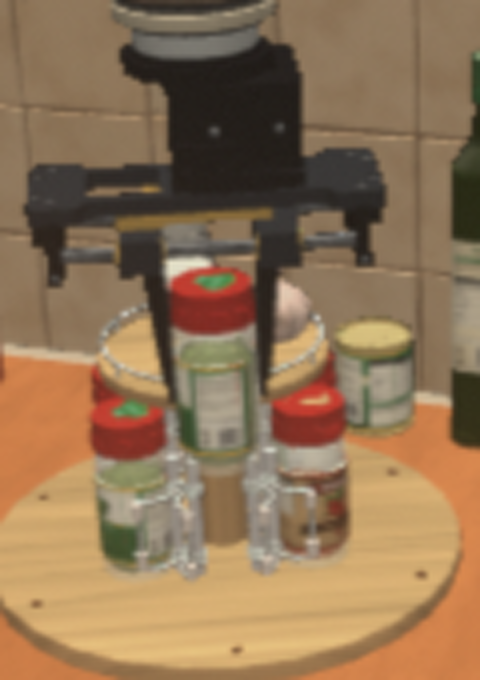

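View pics/s4.png

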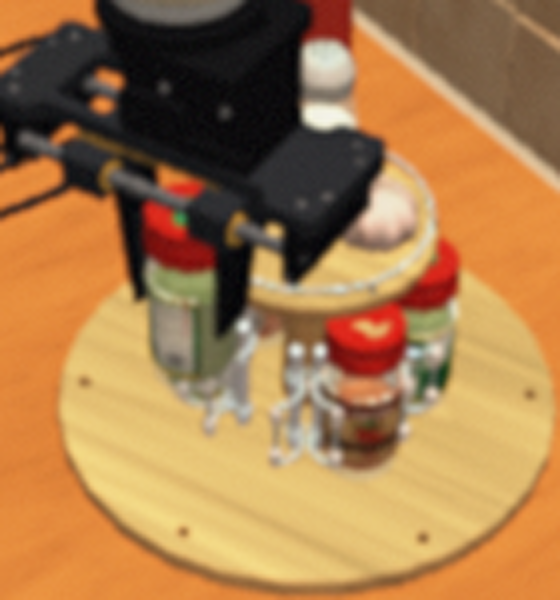

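Wrist (318,330): jar gripped centrally and lined up with the rim dot at (317,201). The views differ by about 3 mm on the tangential position, so I'll set the jar down and compare it with the dots on the deck itself.

arm_command:
  targets:
    - [[0,0,0],[0,0,0.03],255]
    - [[0,0,0],[0,0,0.06],255]
    - [[0,0,0],[0,0,0.085],255]
    - [[0,0,0],[0,0,0.1],255]
    - [[0,0,0],[0,0,0.106],255]
    - [[0,0,0],[0,0,0.108],255]
    - [[0,0,0],[0,0,0.108],255]
    - [[0,0,0],[0,0,0.108],255]

```text
t: 6.9
eef_pos: [532.8, -35.7, 81.4]
tcp_rot: [-3.141, 0.001, -2.723]
ft_force: [-0.2, 0.4, -1.6]
opening: 0.463
```

arm_command:
  targets:
    - [[0,0,0],[0,0,0.001],255]
    - [[0,0,0],[0,0,0.002],255]
    - [[0,0,0],[0,0,0.002],255]
    - [[0,0,0],[0,0,0.002],255]

```text
t: 7.3
eef_pos: [532.5, -35.4, 78.7]
tcp_rot: [-3.142, 0.0, -2.722]
ft_force: [0.5, 0.1, -2.0]
opening: 0.465
```

```bash
python3 - <<'E'
from h import *
for n in("scene","side"):
    im,d,c=snap(n,"5")
crop(cv2.imread("pics/side5.png"),230,120,350,290,4,"sd5");crop(cv2.imread("pics/scene5.png"),250,140,390,290,4,"s5")
go([532.5,-35.8,74.6],204)
E
```

```text
rot [-0.0, 0.0002, 0.0004] shift [0.0002, -0.0004, 0.0041] dist 4.1 ang 0.0
now [532.5 -35.4  78.7] [-1.8000e+02  1.0000e-02 -1.5598e+02] t 7.4 F [-0.4 -0.2 -2.5] op 0.461 q [-0.19  0.55  1.92  0.    0.68 -2.18]
```

View pics/sd5.png

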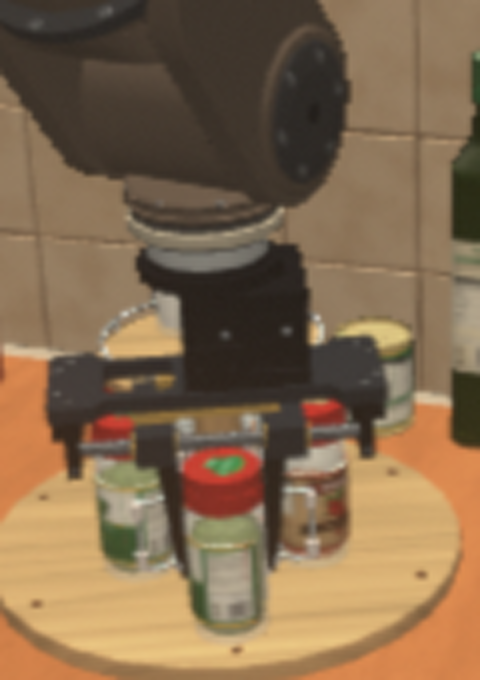

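View pics/s5.png

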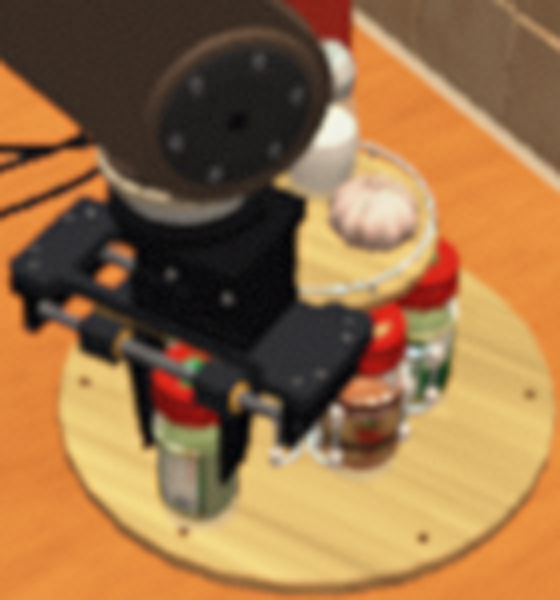

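arm_command:
  targets:
    - [[0,0,0],[0,0,0.001],255]
    - [[0,0,0],[0,0,0.002],255]
    - [[0,0,0],[0,0,0.002],255]
    - [[0,0,0],[0,0,0.002],255]

```text
t: 7.8
eef_pos: [532.5, -35.4, 76.6]
tcp_rot: [3.141, -0.0, -2.722]
ft_force: [-0.3, -0.4, -1.7]
opening: 0.464
```

arm_command:
  targets:
    - [[0,0,0],[0,0,0.001],255]
    - [[0,0,0],[0,0,0.0015],255]
    - [[0,0,0],[0,0,0.0015],255]

```text
t: 8.1
eef_pos: [532.4, -35.4, 75.0]
tcp_rot: [3.141, -0.0, -2.722]
ft_force: [-0.2, 0.4, -0.4]
opening: 0.465
```

arm_command:
  targets:
    - [[0,0,0],[0,0,0.0005],255]
    - [[0,0,0],[0,0,0.0005],255]
    - [[0,0,0],[0,0,0.0005],130]
    - [[0,0,0],[0,0,0.0005],120]
    - [[0,0,0],[0,0,0.0005],110]
    - [[0,0,0],[0,0,0.0005],100]
    - [[0,0,0],[0,0,0.0005],70]
    - [[0,0,0],[0,0,0.0005],60]

```text
t: 8.9
eef_pos: [532.5, -35.4, 74.6]
tcp_rot: [3.142, 0.0, -2.722]
ft_force: [0.6, -0.2, 0.3]
opening: 0.721
```

```bash
python3 - <<'E'
from h import *
for n in("side","wrist"): snap(n,"6")
crop(cv2.imread("pics/side6.png"),230,150,350,290,4,"sd6")
go([532.5,-35.8,200],204)
E
```

```text
rot [0.0001, 0.0001, 0.0003] shift [0.0001, -0.0003, -0.1254] dist 125.4 ang 0.0
now [532.5 -35.4  74.6] [ 180.      0.   -155.98] t 9.0 F [-0.7  0.7  0.2] op 0.757 q [-0.19  0.55  1.92  0.    0.67 -2.18]
```

View pics/sd6.png

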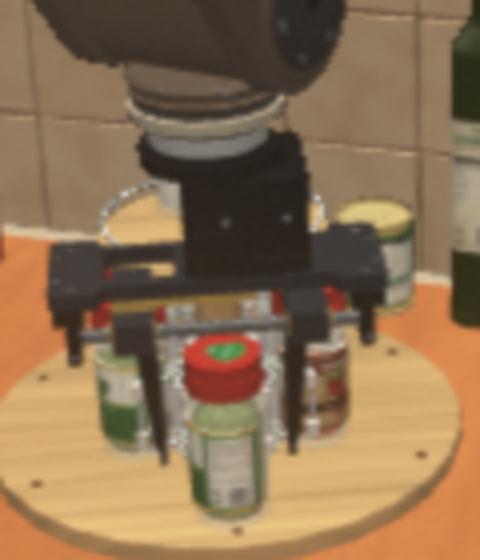

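View pics/wrist6.png

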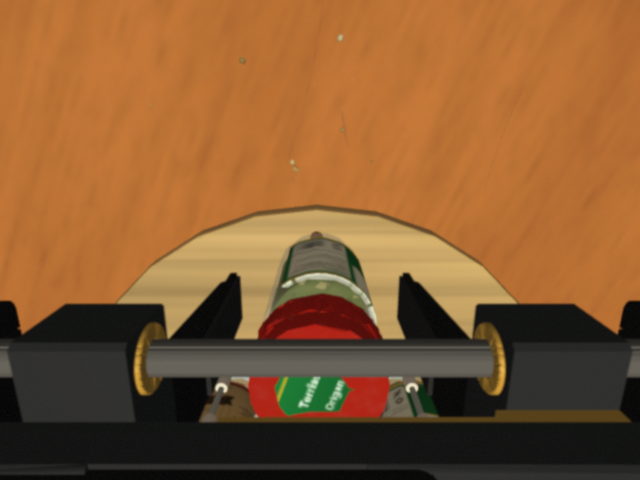

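arm_command:
  targets:
    - [[0,0,0],[0,0,-0.01],60]
    - [[0,0,0],[0,0,-0.03],60]
    - [[0,0,0],[0,0,-0.06],60]
    - [[0,0,0],[0,0,-0.09],60]
    - [[0,0,0],[0.01,0,-0.12],60]
    - [[0,0,0],[0.04,0,-0.13],60]
    - [[0,0,0],[0.06,0,-0.13],60]
    - [[0,0,0],[0.06,0,-0.13],60]

```text
t: 9.8
eef_pos: [476.1, -60.3, 205.8]
tcp_rot: [-3.141, 0.001, -2.723]
ft_force: [-0.3, -0.1, 0.0]
opening: 0.765
```

```bash
python3 - <<'E'
from h import *
for n in("side","wrist","scene"): snap(n,"7")
crop(cv2.imread("pics/side7.png"),220,150,370,290,4,"sd7");crop(cv2.imread("pics/scene7.png"),250,140,400,290,4,"s7")
go([532.5,-35.8,200],204)
E
```

```text
rot [-0.0004, 0.0008, 0.0001] shift [-0.0592, -0.0001, 0.0051] dist 59.5 ang 0.1
now [478.3 -59.8 205. ] [-1.7998e+02  5.0000e-02 -1.5600e+02] t 9.95 F [-0.3  0.3 -0.3] op 0.766 q [-0.26  0.3   1.91  0.    0.93 -2.25]
```

View pics/sd7.png

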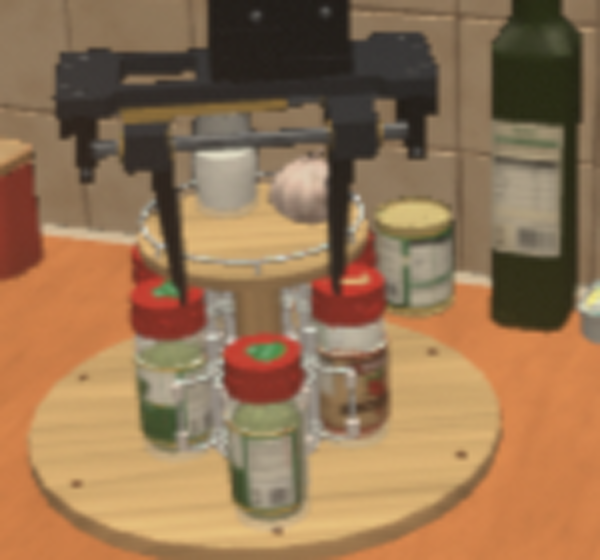

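View pics/wrist7.png

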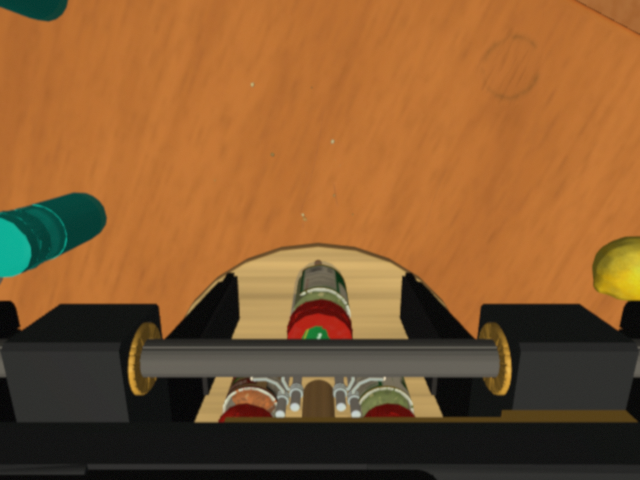

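View pics/s7.png

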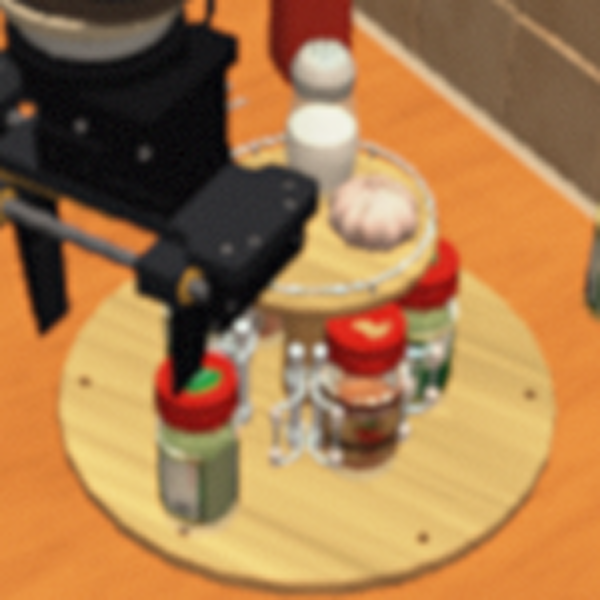

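```bash
python3 - <<'E'
from h import *
cs,cd=get_calibration("scene"),get_calibration("side")
o=np.array([-.9135,-.4067]);t=np.array([-.4067,.9135])
A={"scene":np.array([639.6,12.4]),"side":np.array([641.0,12.1])}
for n,c in(("scene",cs),("side",cd)):
    i=cv2.imread(f"pics/{n}7.png");b=i.astype(int)
    red=((b[...,2]>70)&(b[...,1]<0.45*b[...,2])&(b[...,0]<0.45*b[...,2]));h=cv2.cvtColor(i,cv2.COLOR_BGR2HSV)
    k,l,st,ce=cv2.connectedComponentsWithStats(red.astype(np.uint8));
    for j in range(1,k):
        if st[j,4]>60: print(n,ce[j].round(1),st[j])
for n,c,uv in(("scene",cs,(299.5,234.3)),("side",cd,(285.7,238.2))):
    p=onz(c,*uv,136)[:2];d=p-A[n];print(n,p,"rad",d@o,"tan",d@t)
print(tri([ray(cs,299.5,234.3),ray(cd,285.7,238.2)]))
# wrist: dot and cap columns
c=get_calibration("wrist");i=cv2.imread("pics/wrist7.png");crop(i,210,240,430,420,3.5,"w7")
b=i.astype(int);red=((b[...,2]>70)&(b[...,1]<0.4*b[...,2])&(b[...,0]<0.4*b[...,2]))
for v in range(312,340,4):
    x=np.where(red[v,270:370])[0]+270;print(v,x.min(),x.max(),end="; ")
T=env.state();print();
for nm,q in dict(dot=(317.5,262)).items():print(onz(c,*q,30))
E
```

```text
scene [326.5 143.8] [318 133  21  27 318]
scene [347.3 219.6] [331 200  34  34 385]
scene [298.8 238.8] [289 228  20  20 241]
side [218.1 204.9] [208 192  21  27 389]
side [307.3 223.5] [298 211  18  20 191]
side [260.1 226.3] [253 212  18  22 202]
side [285.  242.5] [276 234  19  16 206]
scene [534.86288751 -36.02724186] rad 115.37271152080277 tan -1.6417017883995786
side [531.92619982 -36.43076437] rad 119.37637833574213 tan 0.027461282524612742
(array([535.8271624 , -34.60098653, 133.94192102]), [np.float64(0.25966387111577255), np.float64(0.2596638711157414)])
312 294 344; 316 291 347; 320 291 349; 324 289 349; 328 288 350; 332 288 351; 336 288 351; 
[516.84821503 -45.21839483  30.        ]
```

View pics/w7.png

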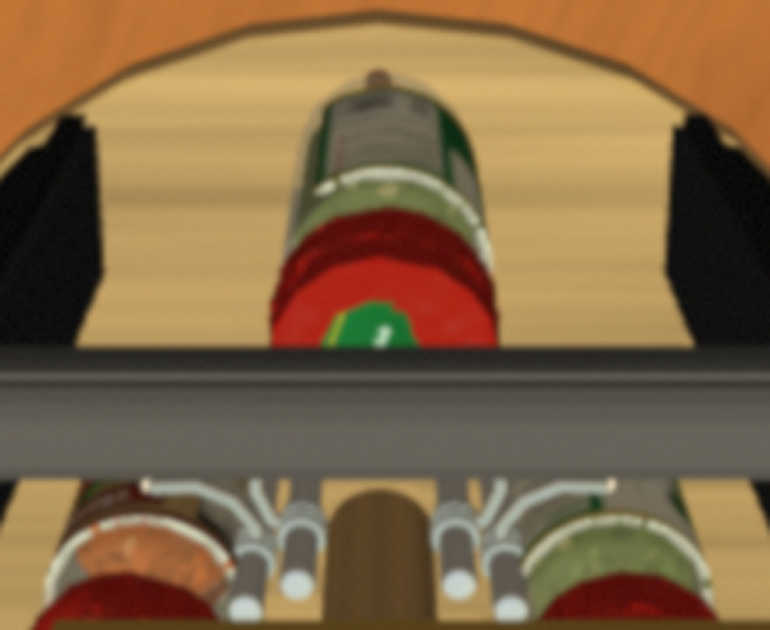

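```bash
python3 - <<'E'
from h import *
D=[(.49154,1.55947,621.4,214.1),(.30,1.91,477.6,205),(.55,1.92,529.7,74.6),(.67,1.77,597.5,44.6),(.19,1.89,448.5,261),(.42,1.56,np.sqrt(495.1**2+342**2-65**2),259.6),(.39,1.81,np.sqrt(532.2**2+36.2**2-65**2),188.1),(.48,1.65,np.sqrt(495.7**2+340.5**2-65**2),191.2)]
A=[];b=[]
for q2,q3,r,z in D:
    s=q2+q3
    A.append([1,0,np.sin(q2),np.sin(s),np.cos(s)]);b.append(r)
    A.append([0,1,np.cos(q2),np.cos(s),-np.sin(s)]);b.append(z)
x,res,*_=np.linalg.lstsq(np.array(A),b,rcond=None);print(x.round(1),np.abs(np.array(A)@x-b).max())
s=env.state();print(s["joints"],s["eef_pos"],s["t"])
E
```

```text
[ -0.8 -76.8 583.8 410.6  38.6] 2.293229498142182
[-2.61628803e-01  3.00457836e-01  1.91139460e+00  2.08531635e-04
  9.28862011e-01 -2.25148886e+00] [478.339585   -59.81466356 205.00763533] 9.95
```

```bash
python3 -c "
from h import *
go([483.4,-58,190],204,20)
go([483.4,-58,120],204,20)"
```

```text
rot [-0.0004, -0.3483, 0.0001] shift [-0.0053, -0.0004, 0.015] dist 15.9 ang 20.0
now [478.3 -59.8 205. ] [-1.7998e+02  5.0000e-02 -1.5600e+02] t 9.95 F [-0.3  0.3 -0.3] op 0.766 q [-0.26  0.3   1.91  0.    0.93 -2.25]
rot [-0.0004, -0.3483, 0.0001] shift [-0.0053, -0.0004, 0.085] dist 85.2 ang 20.0
now [478.3 -59.8 205. ] [-1.7998e+02  5.0000e-02 -1.5600e+02] t 9.95 F [-0.3  0.3 -0.3] op 0.766 q [-0.26  0.3   1.91  0.    0.93 -2.25]
```

arm_command:
  targets:
    - [[0,-0.07,0],[0,0,0],205]
    - [[0,-0.14,0],[0,0,0],205]
    - [[0,-0.21,0],[0,0,0.005],205]
    - [[0,-0.28,0],[0,0,0.01],205]
    - [[0,-0.35,0],[0,0,0.015],205]
    - [[0,-0.35,0],[0,0,0.015],205]
    - [[0,-0.35,0],[0,0,0.015],205]

```text
t: 10.65
eef_pos: [481.9, -53.7, 194.8]
tcp_rot: [-3.136, 0.334, -2.726]
ft_force: [-0.4, -0.2, 0.6]
opening: 0.237
```

```bash
python3 -c "
from h import *
go([483.4,-58,120],204,20)
go([483.4,-58,54.6],204,20)"
```

```text
rot [-0.0069, -0.0148, -0.0035] shift [0.0249, -0.0042, 0.0706] dist 74.9 ang 1.0
now [481.9 -53.7 194.8] [-179.67   19.15 -156.21] t 10.65 F [-0.4 -0.2  0.6] op 0.237 q [-0.38  0.24  2.1   0.42  0.6  -2.68]
rot [-0.0069, -0.0148, -0.0035] shift [0.0464, -0.0038, 0.1323] dist 140.3 ang 1.0
now [481.9 -53.7 194.8] [-179.67   19.15 -156.21] t 10.65 F [-0.4 -0.2  0.6] op 0.237 q [-0.38  0.24  2.1   0.42  0.6  -2.68]
```

arm_command:
  targets:
    - [[0,0,0.14],[0,0,0],205]
    - [[0,0,0.28],[0,0,0],205]
    - [[0,0,0.42],[0,0,0],205]
    - [[0,0,0.56],[0,0,0],205]
    - [[0,0,0.7],[0,0,0],205]
    - [[0,0,0.84],[0,0,0],205]
    - [[0,0,0.98],[0,0,0],205]
    - [[0,0,1.12],[0,0,0],205]

```text
t: 11.45
eef_pos: [482.1, -53.6, 195.0]
tcp_rot: [2.84, 0.147, 2.408]
ft_force: [-0.2, 0.4, -0.3]
opening: 0.201
```

arm_command:
  targets:
    - [[0,0,0.14],[0,0,0],205]
    - [[0,0,0.28],[0,0,0],205]
    - [[0,0,0.42],[0,0,0],205]
    - [[0,0,0.56],[0,0,0],205]
    - [[0,0,0.7],[0,0,0],205]
    - [[0,0,0.84],[0,0,0],205]
    - [[0,0,0.98],[0,0,0],205]
    - [[0,0,1.12],[0,0,0],205]

```text
t: 12.25
eef_pos: [482.1, -53.6, 194.9]
tcp_rot: [2.873, -0.202, 1.338]
ft_force: [-0.8, 0.4, -0.5]
opening: 0.197
```

arm_command:
  targets:
    - [[0,0,0.14],[0,0,0],205]
    - [[0,0,0.28],[0,0,0],205]
    - [[0,0,0.42],[0,0,0],205]
    - [[0,0,0.56],[0,0,0],205]
    - [[0,0,0.7],[0,0,0],205]
    - [[0,0,0.84],[0,0,0],205]
    - [[0,0,0.9],[0,0,0],205]
    - [[0,0,0.9],[0,0,0],205]

```text
t: 13.05
eef_pos: [482.0, -53.6, 194.9]
tcp_rot: [3.135, -0.335, 0.416]
ft_force: [0.3, 0.9, -0.0]
opening: 0.199
```

```bash
cat >> h.py <<'E'
AX=np.array([640.5,12.0]);OUT=np.array([-.9135,-.4067]);TAN=np.array([-.4067,.9135])
def gor(rad,z,tilt,tan=0):
    p=AX+OUT*rad+TAN*tan;print("target",p.round(1),z);go([*p,z],24,-tilt)
    s=env.state()["eef_pos"][:2]-AX;print("now rad %.1f tan %.1f"%(s@OUT,s@TAN))
E
python3 -c "
from h import *
gor(172,190,20)
gor(172,54.6,20)"
```

```text
target [483.4 -58. ] 190
rot [0.0072, 0.0143, -0.0027] shift [-0.0021, 0.0045, 0.0045] dist 6.7 ang 0.9
now [482.  -53.6 194.9] [179.65 -19.18  23.83] t 13.05 F [ 0.3  0.9 -0. ] op 0.199 q [-0.38  0.24  2.1   0.42  0.6   0.46]
now rad 171.4 tan 4.5
target [483.4 -58. ] 54.6
rot [0.0072, 0.0143, -0.0027] shift [-0.0466, 0.0037, 0.1324] dist 140.4 ang 0.9
now [482.  -53.6 194.9] [179.65 -19.18  23.83] t 13.05 F [ 0.3  0.9 -0. ] op 0.199 q [-0.38  0.24  2.1   0.42  0.6   0.46]
now rad 171.4 tan 4.5
```

arm_command:
  targets:
    - [[0.007,0.014,-0.003],[-0.004,0.004,0.012],205]
    - [[0.007,0.014,-0.003],[-0.01,0.004,0.03],205]
    - [[0.007,0.014,-0.003],[-0.018,0.004,0.05],205]
    - [[0.007,0.014,-0.003],[-0.025,0.004,0.07],205]
    - [[0.007,0.014,-0.003],[-0.03,0.004,0.085],205]
    - [[0.007,0.014,-0.003],[-0.03,0.004,0.085],205]

```text
t: 13.65
eef_pos: [482.7, -57.5, 103.1]
tcp_rot: [-3.14, -0.347, 0.42]
ft_force: [0.4, 1.3, -0.2]
opening: 0.197
```

```bash
python3 -c "
from h import *
gor(172,54.6,20)"
```

```text
target [483.4 -58. ] 54.6
rot [-0.0023, 0.0018, 0.0009] shift [-0.0161, 0.0008, 0.0458] dist 48.5 ang 0.2
now [482.7 -57.5 103.1] [-179.89  -19.9    24.06] t 13.65 F [ 0.4  1.3 -0.2] op 0.197 q [-0.4   0.41  2.2   0.73  0.38  0.09]
now rad 172.4 tan 0.7
```

arm_command:
  targets:
    - [[-0.002,0.002,0.001],[-0.003,0,0.01],205]
    - [[-0.002,0.002,0.001],[-0.007,0.001,0.02],205]
    - [[-0.002,0.002,0.001],[-0.011,0.001,0.03],205]
    - [[-0.002,0.002,0.001],[-0.014,0.001,0.04],205]
    - [[-0.002,0.002,0.001],[-0.016,0.001,0.046],205]
    - [[-0.002,0.002,0.001],[-0.016,0.001,0.046],205]
    - [[-0.002,0.002,0.001],[-0.016,0.001,0.046],205]

```text
t: 14.35
eef_pos: [484.5, -58.4, 56.6]
tcp_rot: [3.14, -0.353, 0.417]
ft_force: [-0.2, -0.8, -0.1]
opening: 0.198
```

```bash
python3 -c "
from h import *
for n in('wrist','side','scene'): im,d,c=snap(n,'8')
crop(cv2.imread('pics/side8.png'),220,150,370,290,4,'sd8');crop(cv2.imread('pics/scene8.png'),230,150,380,300,4,'s8')
gor(152,54.6,20)"
```

```text
target [501.6 -49.8] 54.6
rot [0.0028, -0.0035, -0.0021] shift [0.0174, -0.0009, 0.0086] dist 19.4 ang 0.3
now [484.4 -58.5  56.6] [179.88 -20.2   23.87] t 14.5 F [-0.1 -0.3 -0.5] op 0.199 q [-0.4   0.51  2.24  1.07  0.29 -0.26]
now rad 171.3 tan -0.9
```

View pics/sd8.png

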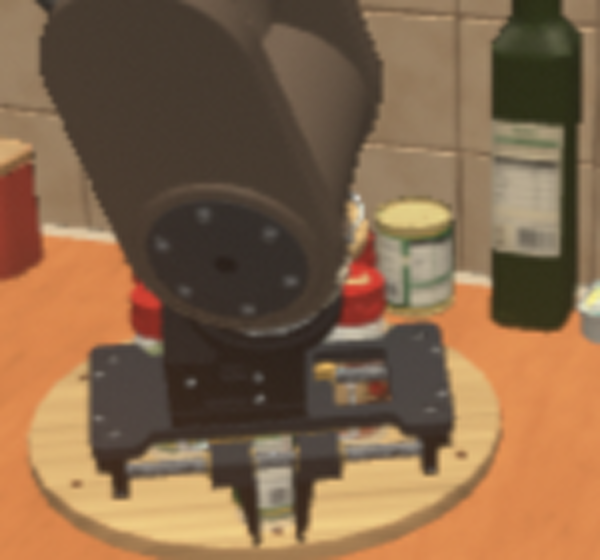

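View pics/wrist8.png

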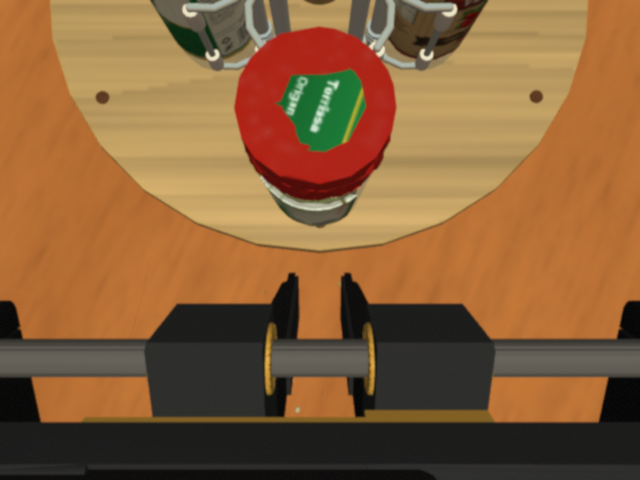

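View pics/s8.png

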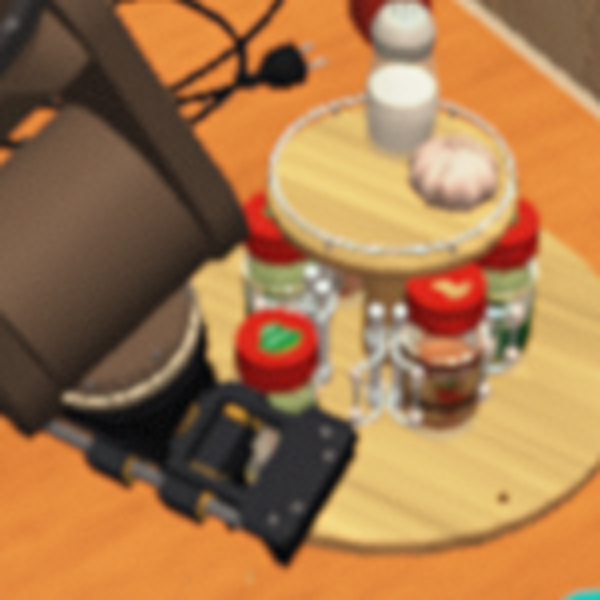

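Wrist view: the jar cap at (316,105), the fingers (291/349) and the clip (213/428) are all symmetric about column 318–320, so the push line is good. I'll close in gently.

arm_command:
  targets:
    - [[0.003,-0.003,-0.002],[0.006,0,0.004],205]
    - [[0.003,-0.003,-0.002],[0.011,0,0.006],205]
    - [[0.003,-0.003,-0.002],[0.015,0,0.0075],205]
    - [[0.003,-0.003,-0.002],[0.0175,0,0.0085],205]
    - [[0.003,-0.003,-0.002],[0.019,0,0.009],205]
    - [[0.003,-0.003,-0.002],[0.019,0,0.009],205]

```text
t: 15.1
eef_pos: [503.2, -49.9, 54.1]
tcp_rot: [-3.141, -0.349, 0.418]
ft_force: [0.9, 0.0, -0.4]
opening: 0.198
```

```bash
python3 -c "
from h import *
im,d,c=snap('wrist','9')
gor(120,54.6,20,-.6)"
```

```text
target [531.1 -37.4] 54.6
rot [-0.0007, 0.0005, -0.001] shift [0.0291, -0.0001, 0.01] dist 30.8 ang 0.1
now [503.1 -50.   54.1] [-179.94  -19.97   23.94] t 15.15 F [ 0.1 -0.7  0.2] op 0.198 q [-0.36  0.53  2.2   0.99  0.29 -0.15]
now rad 150.8 tan -0.7
```

View pics/wrist9.png

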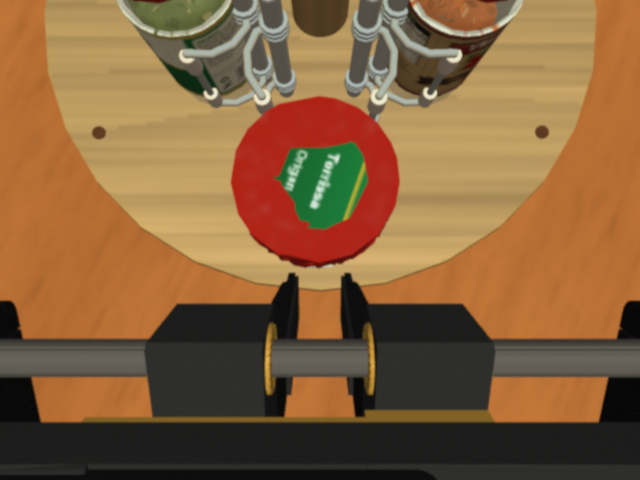

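arm_command:
  targets:
    - [[0,0,0],[0.0028,0,0.001],205]
    - [[0,0,0],[0.0047,0,0.0017],205]
    - [[0,0,0],[0.0066,0,0.0023],205]
    - [[0,0,0],[0.0085,0,0.003],205]
    - [[0,0,0],[0.0104,0,0.0037],205]
    - [[0,0,0],[0.0123,0,0.0043],205]
    - [[0,0,0],[0.0141,0,0.005],205]
    - [[0,0,0],[0.015,0,0.0053],205]

```text
t: 15.95
eef_pos: [517.8, -43.5, 54.2]
tcp_rot: [-3.141, -0.349, 0.418]
ft_force: [-0.4, -0.4, 0.2]
opening: 0.196
```

```bash
python3 -c "
from h import *
im,d,c=snap('wrist','10')
gor(115,54.6,20,-.6)"
```

```text
target [535.7 -35.3] 54.6
rot [-0.0007, 0.0004, -0.001] shift [0.0186, -0.0002, 0.0063] dist 19.6 ang 0.1
now [517.9 -43.4  54.2] [-179.94  -19.98   23.94] t 16.0 F [-1.  -0.2  0.1] op 0.197 q [-0.34  0.54  2.17  0.94  0.3  -0.07]
now rad 134.6 tan -0.8
```

View pics/wrist10.png

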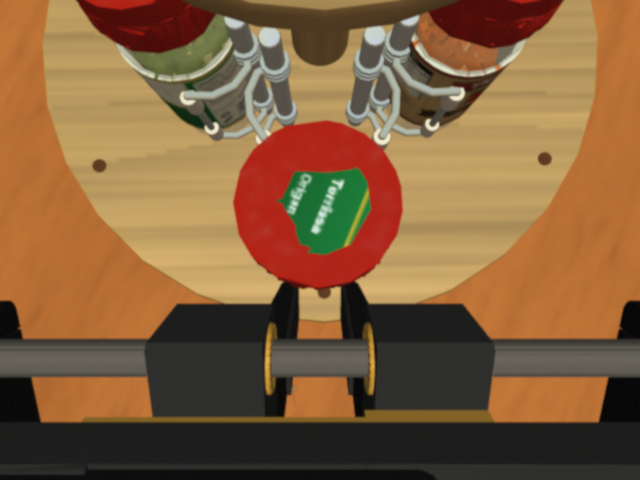

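arm_command:
  targets:
    - [[0,0,0],[0.0024,0,0.0008],205]
    - [[0,0,0],[0.0047,0,0.0017],205]
    - [[0,0,0],[0.007,0,0.0025],205]
    - [[0,0,0],[0.0094,0,0.0034],205]
    - [[0,0,0],[0.0117,0,0.0042],205]
    - [[0,0,0],[0.0141,0,0.005],205]
    - [[0,0,0],[0.0164,0,0.006],205]
    - [[0,0,0],[0.0188,0,0.0068],205]

```text
t: 16.8
eef_pos: [536.1, -35.3, 54.2]
tcp_rot: [-3.141, -0.349, 0.418]
ft_force: [-0.9, -1.2, -0.4]
opening: 0.195
```

```bash
python3 -c "
from h import *
im,d,c=snap('wrist','11')
gor(105,54.6,20,-.6)"
```

```text
target [544.8 -31.3] 54.6
rot [-0.0005, 0.0003, -0.0011] shift [0.0089, -0.0003, 0.0029] dist 9.3 ang 0.1
now [536.4 -35.3  54.3] [-179.95  -19.98   23.94] t 16.85 F [-1.   0.2 -0.1] op 0.197 q [-0.31  0.55  2.13  0.87  0.3   0.03]
now rad 114.3 tan -0.9
```

View pics/wrist11.png

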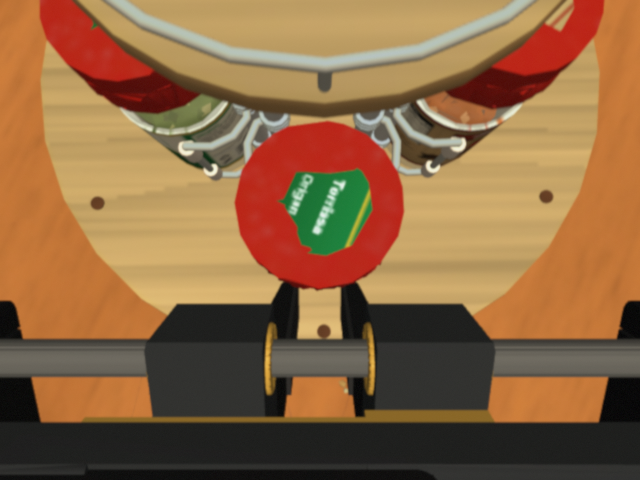

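arm_command:
  targets:
    - [[0,0,0],[0.0012,0,0.0004],205]
    - [[0,0,0],[0.0024,0,0.0009],205]
    - [[0,0,0],[0.0036,0,0.0013],205]
    - [[0,0,0],[0.0048,0,0.0017],205]
    - [[0,0,0],[0.006,0,0.0021],205]
    - [[0,0,0],[0.0072,0,0.0026],205]

```text
t: 17.45
eef_pos: [542.8, -32.2, 54.2]
tcp_rot: [-3.14, -0.348, 0.418]
ft_force: [-4.2, -1.1, -0.4]
opening: 0.194
```

arm_command:
  targets:
    - [[0,0,0],[0.001,0,0.0004],205]
    - [[0,0,0],[0.002,0,0.0007],205]
    - [[0,0,0],[0.003,0,0.0011],205]
    - [[0,0,0],[0.004,0,0.0014],205]

```text
t: 17.85
eef_pos: [546.8, -30.5, 54.3]
tcp_rot: [-3.14, -0.349, 0.418]
ft_force: [-4.1, -1.3, -0.7]
opening: 0.193
```

```bash
python3 -c "
from h import *
im,d,c=snap('wrist','12')
gor(90.2,54.6,20,-.6)"
```

```text
target [558.3 -25.2] 54.6
rot [-0.0005, 0.0002, -0.0011] shift [0.0118, -0.0003, 0.004] dist 12.4 ang 0.1
now [547.1 -30.5  54.4] [-179.95  -19.99   23.93] t 17.9 F [-1.7 -0.6 -0.2] op 0.198 q [-0.29  0.56  2.1   0.83  0.31  0.09]
now rad 102.6 tan -0.9
```

View pics/wrist12.png

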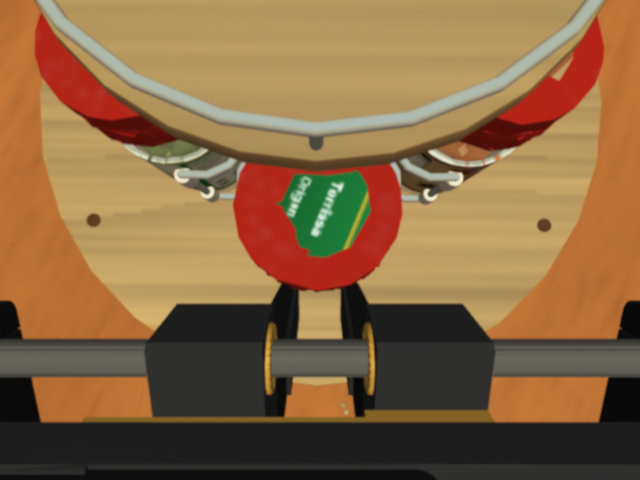

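arm_command:
  targets:
    - [[0,0,0],[0.001,0,0.0004],205]
    - [[0,0,0],[0.002,0,0.0007],205]
    - [[0,0,0],[0.003,0,0.0011],205]
    - [[0,0,0],[0.004,0,0.0014],205]
    - [[0,0,0],[0.005,0,0.0018],205]
    - [[0,0,0],[0.006,0,0.0022],205]

```text
t: 18.5
eef_pos: [552.9, -27.9, 54.4]
tcp_rot: [-3.141, -0.349, 0.418]
ft_force: [-1.3, -0.9, 0.0]
opening: 0.197
```

```bash
python3 -c "
from h import *
im,d,c=snap('wrist','13')
gor(90.2,54.6,20,-.6)"
```

```text
target [558.3 -25.2] 54.6
rot [-0.0006, 0.0001, -0.001] shift [0.0057, -0.0003, 0.0019] dist 6.0 ang 0.1
now [553.  -27.9  54.4] [-179.95  -20.     23.94] t 18.55 F [-0.3  0.   0.4] op 0.198 q [-0.28  0.56  2.09  0.81  0.31  0.12]
now rad 96.1 tan -0.9
```

View pics/wrist13.png

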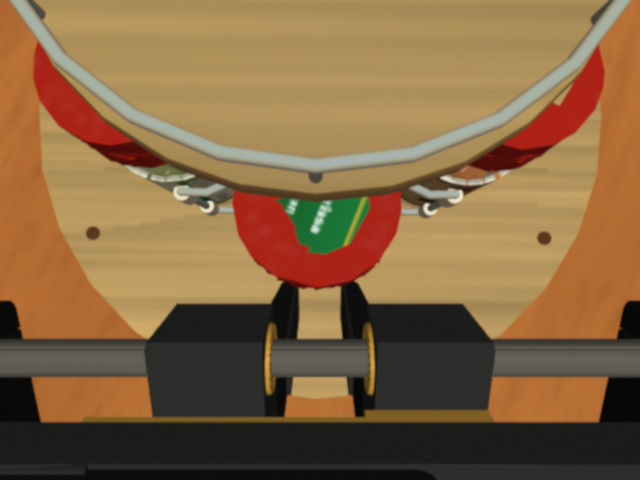

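arm_command:
  targets:
    - [[0,0,0],[0.001,0,0.0004],205]
    - [[0,0,0],[0.002,0,0.0007],205]
    - [[0,0,0],[0.003,0,0.0011],205]
    - [[0,0,0],[0.004,0,0.0014],205]
    - [[0,0,0],[0.0047,0,0.0017],205]

```text
t: 19.05
eef_pos: [557.0, -25.9, 54.2]
tcp_rot: [-3.14, -0.348, 0.418]
ft_force: [-5.7, -2.2, 1.5]
opening: 0.198
```

arm_command:
  targets:
    - [[0,0,0],[0.0007,0,0.0002],205]
    - [[0,0,0],[0.0014,0,0.0005],205]

```text
t: 19.25
eef_pos: [557.4, -25.3, 54.0]
tcp_rot: [-3.139, -0.347, 0.418]
ft_force: [-14.1, -6.0, 6.3]
opening: 0.191
```

```bash
python3 -c "
from h import *
im,d,c=snap('wrist','14')
gor(89,54.6,20,-.6)"
```

```text
target [559.4 -24.7] 54.6
rot [-0.0019, 0.0021, -0.0012] shift [0.0022, 0.0004, 0.0001] dist 2.3 ang 0.2
now [557.3 -25.2  54. ] [-179.87  -19.88   23.93] t 19.3 F [-11.   -4.7   5. ] op 0.197 q [-0.27  0.57  2.08  0.79  0.31  0.15]
now rad 91.1 tan -0.2
```

View pics/wrist14.png

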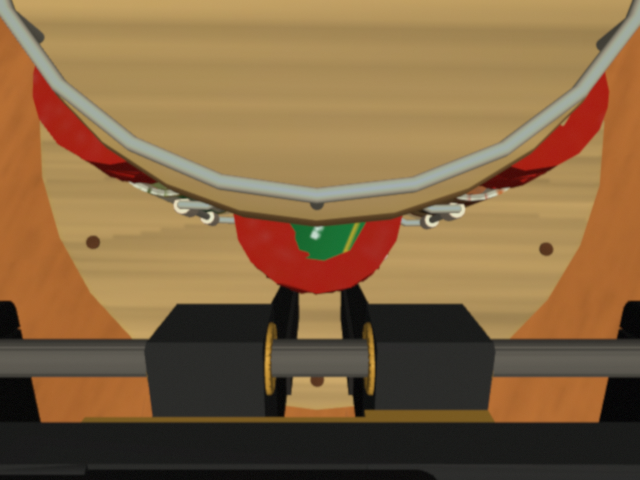

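The force has risen to about 12–15 N at TCP radius 91 mm, and about 90 was expected, so the jar is against the posts. I'll back off straight out.

arm_command:
  targets:
    - [[0,0,0],[-0.001,0,-0.0003],205]
    - [[0,0,0],[-0.002,0,-0.0007],205]
    - [[0,0,0],[-0.004,0,-0.0014],205]
    - [[0,0,0],[-0.008,0,-0.003],205]
    - [[0,0,0],[-0.016,0,-0.006],205]
    - [[0,0,0],[-0.03,0,-0.011],205]
    - [[0,0,0],[-0.045,0,-0.0165],205]
    - [[0,0,0],[-0.06,0,-0.022],205]

```text
t: 20.1
eef_pos: [499.6, -51.6, 54.6]
tcp_rot: [-3.141, -0.349, 0.418]
ft_force: [0.5, -0.1, 0.1]
opening: 0.198
```

arm_command:
  targets:
    - [[0,0,0],[-0.014,0,-0.006],205]
    - [[0,0,0],[-0.02,0,-0.02],205]
    - [[0,0,0],[-0.02,0,-0.05],205]
    - [[0,0,0],[-0.02,0,-0.08],205]
    - [[0,0,0],[-0.02,0,-0.11],205]
    - [[0,0,0],[-0.02,0,-0.14],205]
    - [[0,0,0],[-0.02,0,-0.14],205]

```text
t: 20.8
eef_pos: [439.6, -79.3, 182.2]
tcp_rot: [3.138, -0.352, 0.419]
ft_force: [0.5, -0.2, 0.3]
opening: 0.196
```

```bash
python3 -c "
from h import *
for n in('wrist','side','scene'): im,d,c=snap(n,'15')
crop(cv2.imread('pics/side15.png'),220,150,370,290,4,'sd15');crop(cv2.imread('pics/scene15.png'),250,140,400,290,4,'s15')
gor(172,190,20,0)"
```

```text
target [483.4 -58. ] 190
rot [-0.0006, 0.0001, -0.0013] shift [0.0495, -0.0008, 0.0062] dist 49.9 ang 0.1
now [439.3 -78.4 178.9] [-179.94  -19.99   23.92] t 20.95 F [ 0.6 -0.1 -0.5] op 0.195 q [-0.49  0.22  2.2   0.52  0.57  0.24]
now rad 220.6 tan -0.8
```

View pics/sd15.png

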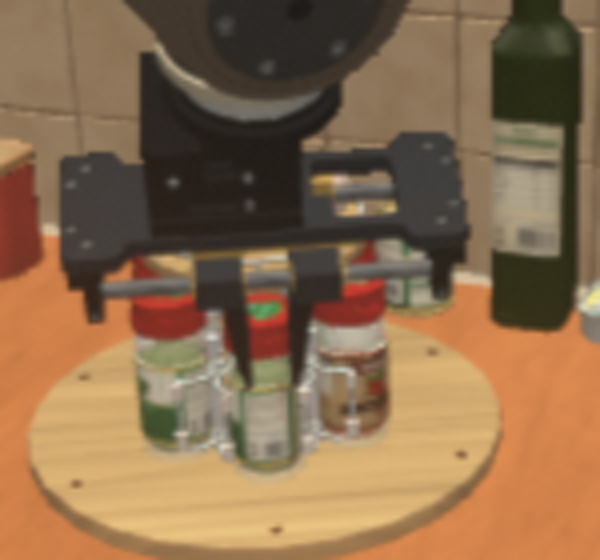

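View pics/wrist15.png

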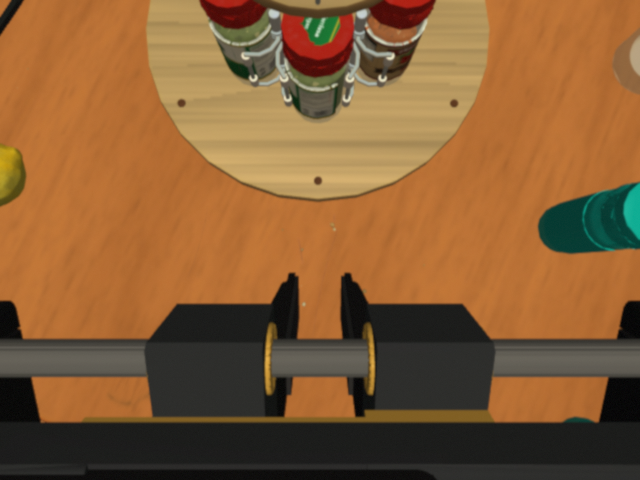

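View pics/s15.png

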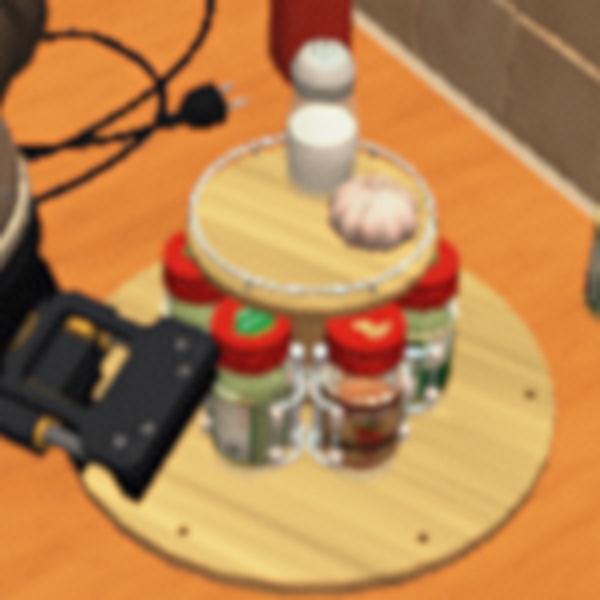

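```bash
python3 - <<'E'
from h import *
cs,cd=get_calibration("scene"),get_calibration("side")
def dots(n,tag,pts):
    g=cv2.cvtColor(cv2.imread(f"pics/{n}{tag}.png"),cv2.COLOR_BGR2GRAY).astype(float);o=[]
    for u,v in pts:
        w=g[v-3:v+4,u-3:u+4];w=np.clip(np.median(w)-15-w,0,None);yy,xx=np.mgrid[v-3:v+4,u-3:u+4];o.append(((w*xx).sum()/w.sum(),(w*yy).sum()/w.sum()))
    return np.array(o)
for n,c,u in(("scene",cs,[(295,273),(355,274),(382,238)]),("side",cd,[(289,282),(335,263),(239,270),(240,244)])):
    P=dots(n,15,u);Q=dots(n,0,u);print(n,[(onz(c,*p,30)-onz(c,*q,30)).round(1).tolist() for p,q in zip(P,Q)])
A={"scene":np.array([639.6,12.4]),"side":np.array([641.0,12.1])}
for n,c,uv in(("scene",cs,(313.2,220.4)),("scene",cs,(341.8,221.3)),("side",cd,(286.5,227.3))):
    p=onz(c,*uv,136)[:2];d=p-A[n];print(n,p,"rad",np.linalg.norm(d),"ang",np.degrees(np.arctan2(d[1],d[0])))
p,e=tri([ray(cs,313.2,220.4),ray(cd,286.5,227.3)]);print(p,e,np.linalg.norm(p[:2]-[640.3,12.2]))
i=cv2.imread("pics/wrist15.png");crop(i,180,0,460,200,2.8,"w15")
E
```

```text
scene [[0.2, 0.6, 0.0], [-0.1, -0.1, 0.0], [0.0, 0.1, 0.0]]
side [[0.0, 0.2, 0.0], [0.0, -0.0, 0.0], [-0.0, 0.0, 0.0], [-0.0, -0.6, 0.0]]
scene [582.44698918 -16.5378298 ] rad 64.06141303174316 ang -153.14590064665163
scene [632.36951725 -53.14097388] rad 65.93860127638598 ang -96.29541548047274
side [582.45588244 -18.82872773] rad 66.21178067470872 ang -152.1526054050128
[581.34503984 -18.71260943 137.20294398] [np.float64(0.8316972460921258), np.float64(0.8316972460920453)] 66.56783569231655
```

View pics/w15.png

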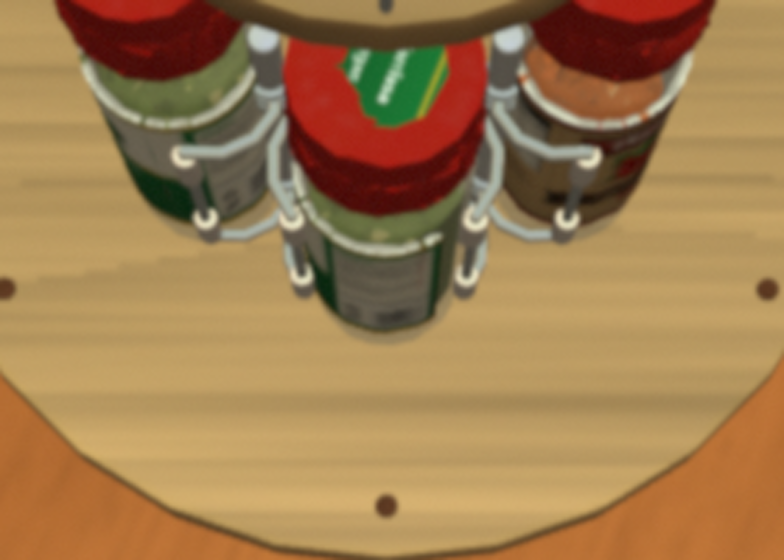

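```bash
python3 - <<'E'
from h import *
a=cv2.imread("pics/scene0.png").astype(int);b=cv2.imread("pics/scene15.png").astype(int)
for nm,(x0,y0,x1,y1) in dict(lemon=(185,208,220,240),mug=(400,310,455,352),glass=(424,258,472,312)).items(): print(nm,np.abs(a-b)[y0:y1,x0:x1].mean().round(2))
print(env.state()["ft_force"].round(1));env.job_done()
E
```

```text
lemon 47.01
mug 9.72
glass 10.05
[ 0.6 -0.1 -0.5]
the job is handed in; nothing more can be done
```

```bash
python3 - <<'E'
import cv2,numpy as np
for n in("side0","side15"):
    h=cv2.cvtColor(cv2.imread(f"pics/{n}.png"),cv2.COLOR_BGR2HSV);m=(h[...,0]>23)&(h[...,0]<32)&(h[...,1]>170)&(h[...,2]>120)
    k,l,s,c=cv2.connectedComponentsWithStats(m.astype(np.uint8));print(n,[(c[j].round(1).tolist(),int(s[j,4])) for j in range(1,k) if s[j,4]>80])
a=cv2.imread("pics/scene0.png");b=cv2.imread("pics/scene15.png");cv2.imwrite("pics/cmp.png",np.hstack([a[190:370,160:480],b[190:370,160:480]]))
E
```

```text
side0 []
side15 []
```

View pics/cmp.png

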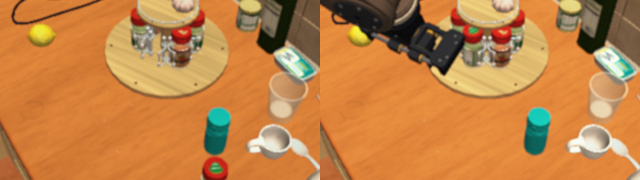

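I stood the loose red-capped jar on the open rim in front of the empty clip and let go of it. I then pushed it straight in with the two fingertips, spread about 19 mm and leaning 20°, until it snapped past the jaws and reached the posts. I backed off and handed the job in at about 21 s; no verdict is reported.

**Push:** the force was about 4 N through the jaws, fell to almost nothing, and rose to about 15 N against the posts. I stopped there. The finger position at the stop was 91 mm out, against about 90 mm expected.

**Last checks:**
- **Turntable:** the rim dots I checked were within 0.6 mm of where they started.
- **Jar in the clip:** it stands upright and centred in the last wrist view. In the scene view its cap is 64 mm from the axis, against 66 mm for a fixed neighbour by the same method.
- **Bystanders:** the mug and glass look unmoved in the before/after comparison. The lemon is partly hidden by the arm, and the visible part is where it was.
- **Robot:** the force reading was near zero, so it was touching nothing.

**Checks that disagreed or failed:**
- The wrist and fixed cameras differed by about 3 mm on the tangential position of the axis. I used the jar's position relative to the deck dots instead.
- The jar's bearing read by hand from the fixed cameras is 3–4° off the clip line, about 3–4 mm sideways. The wrist view shows no such offset, so I did not correct for it.
- The colour check I ran for the lemon found nothing in either picture, and the pixel difference over it was large because the arm was in the way.

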